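# Put the washing-up away: ice tray, tins and tumblers, wooden spoon

### The job

Move the ice tray off the bamboo crate onto the sloped drainer, flat, lengthwise, within its edges and with its low end close against the lip, and stand every spice tin and green tumbler upright on the floor of the crate, one per cell, setting each down rather than dropping it. Lay the wooden spoon across both forks of the raised spoon rest, either way round and centred, and leave the mug, bottle, bowl and sponge where they are.

Things in the scene. Friction and masses are not known exactly. Their poses are not given: they have to be found in the camera images.
- tin0: stainless steel spice tin, a cylinder 50 mm across and 85 mm tall, about 160 g, heavy at the foot (part full; centre of mass about 19 mm up), lid rim 51 mm across; origin at the centre of its underside, z up. None if it is not there this time
- tin1: stainless steel spice tin, a cylinder 50 mm across and 85 mm tall, about 160 g, heavy at the foot (part full; centre of mass about 19 mm up), lid rim 51 mm across; origin at the centre of its underside, z up. None if it is not there this time
- tin2: stainless steel spice tin, a cylinder 50 mm across and 85 mm tall, about 160 g, heavy at the foot (part full; centre of mass about 19 mm up), lid rim 51 mm across; origin at the centre of its underside, z up. None if it is not there this time
- tumbler0: straight green glass tumbler 52 mm across and 85 mm tall, about 180 g, thick heavy base (centre of mass about 19 mm up), mouth up; origin at the centre of its underside, z up. None if it is not there this time
- tumbler1: straight green glass tumbler 52 mm across and 85 mm tall, about 180 g, thick heavy base (centre of mass about 19 mm up), mouth up; origin at the centre of its underside, z up. None if it is not there this time
- tumbler2: straight green glass tumbler 52 mm across and 85 mm tall, about 180 g, thick heavy base (centre of mass about 19 mm up), mouth up; origin at the centre of its underside, z up. None if it is not there this time
- crate: open bamboo crate fixed to the counter, 158 mm (its x) by 234 mm (its y), 50 mm tall, divided into 2 x 3 cells each 70 mm square inside, 76 mm apart; walls and dividers 6 mm thick and as tall as the crate, floor 6 mm thick; origin at the centre of its underside
- cell0 (a point): centre of one cell of the crate, on the cell's floor (6 mm above the counter, 44 mm below the rim)
- cell1 (a point): centre of one cell of the crate, on the cell's floor (6 mm above the counter, 44 mm below the rim)
- cell2 (a point): centre of one cell of the crate, on the cell's floor (6 mm above the counter, 44 mm below the rim)
- cell3 (a point): centre of one cell of the crate, on the cell's floor (6 mm above the counter, 44 mm below the rim)
- cell4 (a point): centre of one cell of the crate, on the cell's floor (6 mm above the counter, 44 mm below the rim)
- cell5 (a point): centre of one cell of the crate, on the cell's floor (6 mm above the counter, 44 mm below the rim)
- icetray: white plastic ice tray, 140 mm long (its x), 56 mm wide (its y), 30 mm tall, 90 g, 2 x 5 compartments open upwards; origin at the centre of its underside. At the start it lies across the dividers on top of the crate, blocking the cells; it can be gripped over its full 56 mm width
- slope: slatted bamboo top of the sloped drainer, fixed, 160 mm long (its x, pointing up the slope) by 80 mm wide (its y), tilted 0.26 rad (15 degrees); origin at the centre of its upper face, 45 mm above the counter; z is normal to the face. A lip 12 mm high and 6 mm thick crosses the low end (x from -80 to -74 mm); a tray touching the lip has its origin at x = -4 mm
- spoon: small wooden spoon 215 mm long lying along its x: straight handle 12 mm wide (y) and 10 mm thick (z) from x = -110 to +62 mm, round bowl 44 mm across centred at x = +83 mm; 30 g; origin on the underside of the handle at the balance point
- rest: raised spoon rest of bamboo, fixed: base 100 x 56 x 10 mm and two forked uprights, 8 mm thick and 50 mm wide, at x = -38 and +38 mm. Each has a saddle 60 mm above the counter, 28 mm wide (along y) between two prongs that reach 78 mm. The spoon lies along the rest's x; origin at the centre of the underside
- saddle (a point): point midway between the two forks, at the height of their saddles (60 mm above the counter), where the spoon's origin should be
- mug: white mug with a handle, 80 mm across, 92 mm tall: a bystander
- bottle: amber sauce bottle 58 mm across, 165 mm tall: a bystander
- bowl: small blue bowl 100 mm across, 45 mm tall: a bystander
- sponge: dish sponge 95 x 62 x 28 mm: a bystander
There are look-alikes about, which are no part of the job. What is shaped like the rest but red or yellow is not meant.

How it is judged:
At the end, for the whole second after the job is handed in: Each tin and tumbler on the floor of its own cell (18 mm of its centre), upright (0.12 rad); tray flat (0.08 rad) and lengthwise (0.15) on the slope, 14 mm of its centre line, 12 mm of the lip; spoon in both forks, 22 mm of the saddle point, 0.2 rad of the rest's x; all at rest ((horizontal distance between tin0 and cell0 below 0.018 m or horizontal distance between tin0 and cell1 below 0.018 m or horizontal distance between tin0 and cell2 below 0.018 m or horizontal distance between tin0 and cell3 below 0.018 m or horizontal distance between tin0 and cell4 below 0.018 m or horizontal distance between tin0 and cell5 below 0.018 m) and z of each of tin0, tin1, tin2, tumbler0, tumbler1, tumbler2 in the frame of crate below 0.012 m and angle between each of tin0, tin1, tin2, tumbler0, tumbler1, tumbler2's own z axis and vertical below 0.12 rad and linear speed of each of tin0, tin1, tin2, tumbler0, tumbler1, tumbler2, spoon below 0.03 m/s and (horizontal distance between tin1 and cell0 below 0.018 m or horizontal distance between tin1 and cell1 below 0.018 m or horizontal distance between tin1 and cell2 below 0.018 m or horizontal distance between tin1 and cell3 below 0.018 m or horizontal distance between tin1 and cell4 below 0.018 m or horizontal distance between tin1 and cell5 below 0.018 m) and (horizontal distance between tin2 and cell0 below 0.018 m or horizontal distance between tin2 and cell1 below 0.018 m or horizontal distance between tin2 and cell2 below 0.018 m or horizontal distance between tin2 and cell3 below 0.018 m or horizontal distance between tin2 and cell4 below 0.018 m or horizontal distance between tin2 and cell5 below 0.018 m) and (horizontal distance between tumbler0 and cell0 below 0.018 m or horizontal distance between tumbler0 and cell1 below 0.018 m or horizontal distance between tumbler0 and cell2 below 0.018 m or horizontal distance between tumbler0 and cell3 below 0.018 m or horizontal distance between tumbler0 and cell4 below 0.018 m or horizontal distance between tumbler0 and cell5 below 0.018 m) and (horizontal distance between tumbler1 and cell0 below 0.018 m or horizontal distance between tumbler1 and cell1 below 0.018 m or horizontal distance between tumbler1 and cell2 below 0.018 m or horizontal distance between tumbler1 and cell3 below 0.018 m or horizontal distance between tumbler1 and cell4 below 0.018 m or horizontal distance between tumbler1 and cell5 below 0.018 m) and (horizontal distance between tumbler2 and cell0 below 0.018 m or horizontal distance between tumbler2 and cell1 below 0.018 m or horizontal distance between tumbler2 and cell2 below 0.018 m or horizontal distance between tumbler2 and cell3 below 0.018 m or horizontal distance between tumbler2 and cell4 below 0.018 m or horizontal distance between tumbler2 and cell5 below 0.018 m) and x of icetray in the frame of slope between -0.012 and 0.008 m and y of icetray in the frame of slope between -0.014 and 0.014 m and z of icetray in the frame of slope between -0.006 and 0.006 m and angle between the z axis of icetray and the z axis of slope, either way round below 0.08 rad and angle between the x axis of icetray and the x axis of slope, either way round below 0.15 rad and angle between icetray's own z axis and vertical below 0.6 rad and linear speed of icetray below 0.02 m/s and horizontal distance between spoon and saddle below 0.022 m and z of spoon in the frame of rest between 0.054 and 0.078 m and angle between the x axis of spoon and the x axis of rest, either way round below 0.2 rad); the robot touches nothing.
It fails at once if the mug is pushed more than 50 mm or knocked over (distance of mug from where it was at the start of the episode above 0.05 m or angle between mug's own z axis and vertical above 0.6 rad).
It fails at once if the bottle is pushed more than 50 mm or knocked over (distance of bottle from where it was at the start of the episode above 0.05 m or angle between bottle's own z axis and vertical above 0.6 rad).
It fails at once if the bowl is pushed more than 50 mm or knocked over (distance of bowl from where it was at the start of the episode above 0.05 m or angle between bowl's own z axis and vertical above 0.6 rad).
It fails at once if the sponge is pushed more than 50 mm or knocked over (distance of sponge from where it was at the start of the episode above 0.05 m or angle between sponge's own z axis and vertical above 0.6 rad).
It fails at once if a tin or tumbler is let fall into the crate from more than 30 mm above the cell floor ((horizontal distance between tin0 and crate below 0.12 m and z of tin0 in the frame of crate above 0.036 m and contact force between tin0 and anything else below 0.02 N) or (horizontal distance between tin1 and crate below 0.12 m and z of tin1 in the frame of crate above 0.036 m and contact force between tin1 and anything else below 0.02 N) or (horizontal distance between tin2 and crate below 0.12 m and z of tin2 in the frame of crate above 0.036 m and contact force between tin2 and anything else below 0.02 N) or (horizontal distance between tumbler0 and crate below 0.12 m and z of tumbler0 in the frame of crate above 0.036 m and contact force between tumbler0 and anything else below 0.02 N) or (horizontal distance between tumbler1 and crate below 0.12 m and z of tumbler1 in the frame of crate above 0.036 m and contact force between tumbler1 and anything else below 0.02 N) or (horizontal distance between tumbler2 and crate below 0.12 m and z of tumbler2 in the frame of crate above 0.036 m and contact force between tumbler2 and anything else below 0.02 N)).
Of tin0, tin1, tin2, tumbler0, tumbler1, tumbler2 only 4 to 6 are there at a start; the rules pass over those that are not, and their reading is None.
At some moment in a run one of tin0, tin1, tin2, tumbler0, tumbler1, tumbler2, spoon may be knocked a few centimetres aside while the robot is not near it.
It also fails if it takes over 208 s, if anything falls off the work surface, if the arm or the gripper's body presses on something with over 40 N, if the wrist force passes 120 N, or if a joint passes its speed limit or range.

### The arm

A 6-joint arm with a two-finger parallel gripper is mounted at the origin on the work surface. World frame = base frame: x ahead of the robot, y to its left, z up, the work surface at z = 0. Lengths are in m, angles in rad, forces in N, time in s.
With the tool pointing down it reaches from about 0.275 to 0.75 m from the base axis. Payload 10.2 kg.
Tool frame: the origin (TCP) lies midway between the tips of the shut fingers; the grasp point (between the pads) lies 19 mm behind it; z points along the fingers, y is the line along which they close (so a half turn about z gives the same grasp; the last joint's range is limited). The gripper opens to 85 mm and grips with 20 to 120 N. Pads are 22 mm wide; open, the fingers measure 114 mm over their backs; the gripper's body (76 mm by 85 mm) begins 54 mm behind the grasp point. The pads swing forward as they close: fully open they stand 13 mm farther back than shut.
Start: joints at [-1.418, 0.313, 1.498, -0, 1.331, -0.223], TCP at [0.193, -0.488, 0.202] pointing down, gripper open.
Joint ranges: [-2.94, 2.94], [-0.97, 2.17], [0.19, 2.56], [-1.23, 4.37], [0.02, 3.11], [-2.88, 2.88]. Speed limits (rad/s): [2.39, 2.39, 3.01, 3.14, 3.14, 3.14].

### API

Orientations are given as a 3x3 rotation matrix whose columns are the frame's x, y, z axes.
In Python, from plant import robot gives the robot as it stands. The module is installed in compiled form; this text tells all that it offers.
- The arm moves only by the tool play_rows, never from a script. Its argument "targets" is a list of rows, each a list of 3 entries, a list of its own where there are three numbers: the shift along the tool's x, y, z in mm, then the turn, a rotation vector about the tool's x, y, z in degrees, then the opening, from 0 (shut) to 1 (fully open). In form: [[[tx, ty, tz], [ax, ay, az], jaw], ...]. A call has exactly 8 rows; each row is the pose to reach, as a shift and turn from the pose commanded when the call began, along the tool's axes at that moment; what a row does not reach only later rows make up. A row lasts 1/10 s, in which the tool goes at most 50 mm and 8.59 degrees, less where a joint would pass 70% of its speed; a pose out of reach is approached as far as the arm can. A call with a gripper value outside its range is refused whole. The fingers move at their own pace and stop on an object; "squeeze" is the grip in N (left out, the last holds). Time passes only in rows, so rows that repeat a pose let the fingers close, or fill a call up. It gives the time, the measured TCP pose, the force, the opening and the grip force at its end, in the units of the state.
- robot.get_state(): the state, without advancing time (a new reading comes with each control period).
- robot.get_image(name): name is "side" or "top" or "wrist"; returns a dict with "color" (400x640x3 uint8, blue, green, red), "z_map" (400x640 float32, m along the optical axis (not along the pixel's ray), 0 where there is no reading), "K" (3x3 intrinsics, pixels), "world_to_cam" (4x4, takes a point from world to camera coordinates); the wrist camera has in their place "hand_eye" (4x4, takes a point from camera to tool coordinates, whose origin is the TCP and whose axes are the flange's). Camera axes: x right, y down, z forward; pixel columns grow to the right and rows downward; lengths in m; the calibration is good to about 2 mm. A picture is of the moment at which its call begins: read the wrist's pose just before it.
- robot.job_done(): hands the job in; it is judged then, once.
The state is a dict: "time_s": time; "q": joint angles; "qvel": joint speeds; "tau": joint torques, N m; "tool_pos": TCP position; "eef_rot": TCP orientation; "force": force on the tool from outside, world axes, zero at the start; "ft_torque": the same for the moment, N m; "grip_width": finger opening in m; "grasp_force": force on a finger pad.
Only numpy, scipy, OpenCV 4.12 (cv2) and the standard library are available. Lean on these libraries where they do the work, as an engineer would, in place of code of your own. Each camera call takes 0.05 s, during which the arm holds its last target. There are 200 camera calls.

## Working session

There is one attempt and no reset: what is moved stays moved. The work goes in short steps, Python scripts to look and compute and a tool call to move; the robot and the scene stay as the last step left them, time stands still between calls to the robot, and variables do not carry over. Pictures are saved under pics/ and viewed, at most 14 in all, crops included, and the job is handed in when it is done.

Besides the shell and the picture viewer there is one more tool, called after "Request:" in YAML: its name, and indented under it one key for each argument. play_rows: Moves the arm, as the interface text tells. Its arguments: {"type":"object","properties":{"targets":{"type":"array"},"squeeze":{"type":"number"}},"required":["targets"]}

```bash
mkdir -p pics
cat > h.py <<'E'
import numpy as np, cv2
from plant import robot
def grab(n):
    s=robot.get_state(); d=robot.get_image(n)
    if n=='wrist':
        T=np.eye(4);T[:3,:3]=s['eef_rot'];T[:3,3]=s['tool_pos']
        d['c2w']=T@d['hand_eye']
    else: d['c2w']=np.linalg.inv(d['world_to_cam'])
    return d
def ray(d,uv,z):
    uv=np.atleast_2d(uv).astype(float)
    r=np.c_[uv,np.ones(len(uv))]@np.linalg.inv(d['K']).T@d['c2w'][:3,:3].T
    o=d['c2w'][:3,3]; t=(z-o[2])/r[:,2]
    return o+r*t[:,None]
def cloud(d):
    z=d['z_map']; v,u=np.mgrid[:z.shape[0],:z.shape[1]]
    p=np.stack([u*z,v*z,z],-1)@np.linalg.inv(d['K']).T
    p=p@d['c2w'][:3,:3].T+d['c2w'][:3,3]; p[z==0]=np.nan
    return p
E
python3 - <<'E'
from h import *
for n in ['top','side']:
    d=grab(n); cv2.imwrite(f'pics/{n}0.png',d['color']); np.savez(f'{n}0.npz',**d)
    print(n,d['K'].round(1).tolist(),d['c2w'].round(3).tolist())
    p=cloud(d); print(p[200,320],p[50,50],p[350,600])
s=robot.get_state();print(s)
E
```

```text
top [[424.8, 0.0, 311.5], [0.0, 424.8, 196.2], [0.0, 0.0, 1.0]] [[0.023, -0.992, 0.127, 0.326], [-1.0, -0.025, -0.016, -0.147], [0.019, -0.126, -0.992, 1.44], [0.0, 0.0, 0.0, 1.0]]
[ 0.49770592 -0.19911061 -0.00189731] [ 1.35878865  1.2377122  -0.74505166] [-0.10391782 -1.54181966 -0.59208503]
side [[454.8, 0.0, 322.4], [0.0, 454.8, 202.4], [0.0, 0.0, 1.0]] [[-0.992, -0.081, 0.097, 0.397], [-0.126, 0.652, -0.748, 0.9], [-0.003, -0.754, -0.657, 0.983], [0.0, 0.0, 0.0, 1.0]]
[ 5.51721566e-01 -2.28987929e-01  4.55392358e-04] [ 1.66117715 -0.66671857  0.27436713] [-0.1858474   0.23144434 -0.00223085]
{'time_s': 0.1, 'q': array([-1.41843551e+00,  3.13409983e-01,  1.49834632e+00,  2.64921625e-05,
        1.33100279e+00, -2.23396829e-01]), 'qvel': array([-0.00176192, -0.00185762, -0.00194137, -0.0009867 , -0.00060818,
       -0.00075252]), 'tau': array([ 2.26574761e-03, -4.12903154e+01, -2.60139745e+01, -2.31594195e-04,
        3.02772525e-03, -1.50175424e-05]), 'tool_pos': array([ 0.19262043, -0.48811164,  0.20108974]), 'eef_rot': array([[ 9.30232185e-01,  3.66971469e-01, -1.51597318e-04],
       [ 3.66971391e-01, -9.30231509e-01,  1.15683563e-03],
       [ 2.83505070e-04, -1.13175762e-03, -9.99999319e-01]]), 'force': array([-0.18465628,  0.18970704,  0.28307262]), 'ft_torque': array([ 0.01625964,  0.03098086, -0.00378312]), 'grasp_force': 0.0, 'grip_width': 0.08547580900926724}
```

View pics/top0.png

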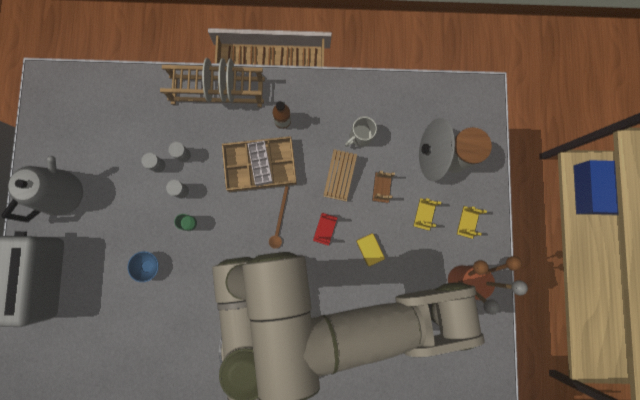

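View pics/side0.png

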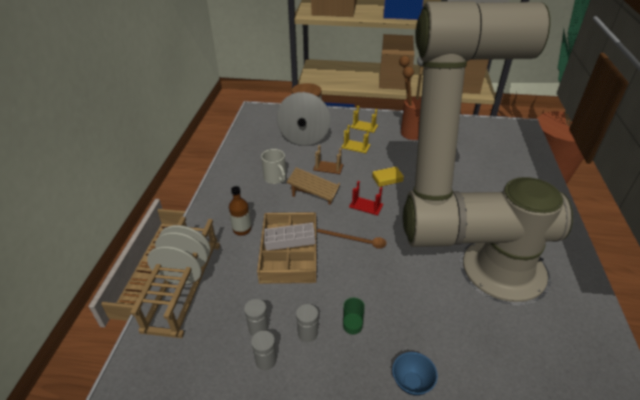

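Top view: tins at (151,161), (178,151) and (176,188), a green tumbler at (186,223), crate and tray at (260,163), slope at (340,175), spoon from (288,188) to (276,241). Rest candidates are brown (382,187), red (326,229), yellow (425,214) and yellow (469,222); by the description I choose the brown one. I'll check all of this in a close crop, and whether the tumbler is lying down.

Run:
```python
from h import *
t=dict(np.load('top0.npz'));s=dict(np.load('side0.npz'))
a=cv2.resize(t['color'][125:275,125:405],(800,428),interpolation=cv2.INTER_CUBIC)
cv2.imwrite('pics/c0.png',a)
b=cv2.resize(s['color'][140:380,230:430],(500,600),interpolation=cv2.INTER_CUBIC)
cv2.imwrite('pics/c1.png',b)
p=cloud(t)
for n,(u,v) in dict(tins1=(151,159),tin2=(178,149),tin3=(175,186),tum=(188,223),tumL=(181,222),tumR=(193,224),cr=(226,145),crR=(294,142),tray=(260,163),slopeT=(345,152),slopeB=(335,197),rest=(382,187)).items(): print(n,p[v,u].round(3))
```

```text
tins1 [0.607 0.353 0.084]
tin2 [0.643 0.269 0.08 ]
tin3 [0.521 0.27  0.085]
tum [0.407 0.238 0.022]
tumL [0.41  0.263 0.018]
tumR [0.403 0.215 0.048]
cr [0.669 0.121 0.048]
crR [ 0.697 -0.105  0.002]
tray [0.607 0.003 0.065]
slopeT [ 0.667 -0.282  0.   ]
slopeB [ 0.504 -0.247  0.044]
rest [ 0.547 -0.41   0.008]
```

View pics/c0.png

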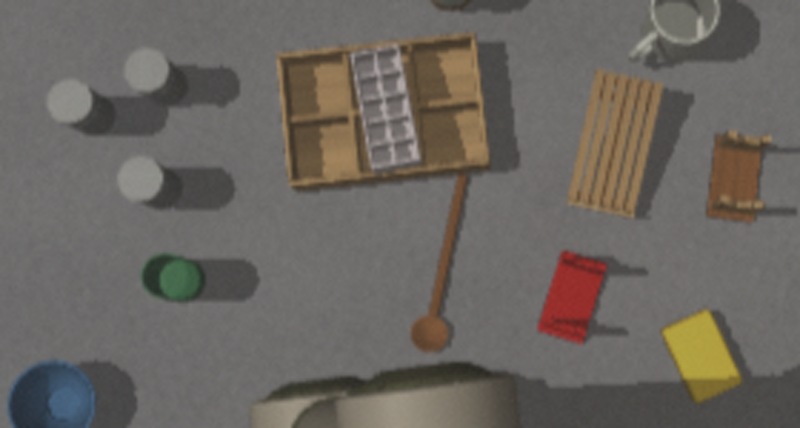

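View pics/c1.png

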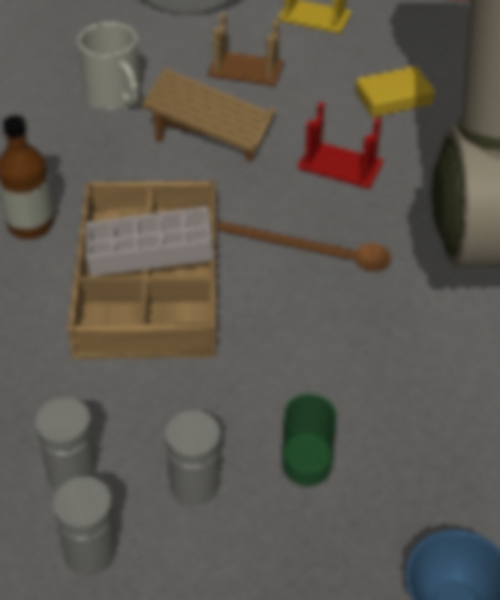

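Crops: tins and tumbler all stand upright (the tumbler is translucent, lighter base showing). The brown rest with two bamboo forks is at c0 (735,175), apart from the red one at (572,297). The slope is at (617,143), the spoon at (463,175)-(430,333). Now I'll measure from the depth.

```bash
cat >> h.py <<'E'
def rect(q):
    (c,wh,a)=cv2.minAreaRect(q[:,:2].astype(np.float32)); return np.round(c,4),np.round(wh,4),round(a,1)
E
python3 - <<'E'
from h import *
t=dict(np.load('top0.npz'));p=cloud(t);c=t['color'];hsv=cv2.cvtColor(c,cv2.COLOR_BGR2HSV)
H,S,V=[hsv[...,i].astype(int) for i in range(3)]
X,Y,Z=p[...,0],p[...,1],p[...,2]
def box(u0,u1,v0,v1):
    m=np.zeros(H.shape,bool);m[v0:v1,u0:u1]=1;return m
wood=(S>70)&(H>5)&(H<25)
m=box(215,302,130,200)&wood&(Z>.042)&(Z<.056)
print('crate',rect(p[m]))
m=box(235,285,130,195)&(S<60)&(Z>.058)&(Z<.09)
print('tray',rect(p[m]),np.percentile(Z[m],[5,50,95]))
m=box(318,362,145,205)&wood
q=p[m&(Z>.01)];print('slope',rect(q),q[:,2].min(),q[:,2].max())
A=np.c_[q[:,:2],np.ones(len(q))];k=np.linalg.lstsq(A,q[:,2],rcond=None)[0];r=abs(A@k-q[:,2])<.005;q=q[r]
k=np.linalg.lstsq(A[r],q[:,2],rcond=None)[0];print('plane',k,np.degrees(np.arctan(np.hypot(*k[:2]))),np.degrees(np.arctan2(k[1],k[0])),rect(q))
m=box(368,402,165,210)&wood
print('rest base',rect(p[m&(Z>.004)&(Z<.016)]))
q=p[m&(Z>.045)];print('prongs',len(q),q[np.argsort(q[:,0])].round(3).tolist()[::4])
m=box(265,295,186,252)&wood&(S>90)&(Z<.04)
q=p[m];print('spoon',rect(q),len(q)); 
uv=np.argwhere(m)[:,::-1];w=ray(t,uv,.006);print(rect(w))
i=w[:,0]<np.percentile(w[:,0],40);print(w[i].mean(0),w[~i].mean(0))
print('H spoon',np.median(H[m]),np.median(S[m]))
for n,(u,v) in dict(a=(151,160),b=(178,150),c=(175,187)).items():
    m=box(u-14,u+14,v-14,v+14)&(Z>.076)&(Z<.095);print('tin',p[m].mean(0).round(4),rect(p[m])[:2])
g=(H>45)&(H<85)&(S>80)&box(165,210,205,240)
uv=np.argwhere(g)[:,::-1];w=ray(t,uv,.085);print('tum left side at z=.085',w.max(0),w.min(0));w=ray(t,uv,0);print('z0',w.max(0),w.min(0))
E
```

```text
crate (array([0.6109, 0.0098]), array([0.1596, 0.2335]), 8.3)
tray (array([0.6081, 0.0047]), array([0.1426, 0.0559]), 13.0) [0.0596897  0.06944596 0.07995767]
slope (array([ 0.5771, -0.2614]), array([0.0793, 0.1574]), 79.0) 0.010309552568377622 0.07083548558910024
plane [ 0.24585608 -0.04507254 -0.10919551] 14.033735475770394 -10.388615996816252 (array([ 0.5777, -0.2615]), array([0.0793, 0.1562]), 78.9)
rest base (array([ 0.544 , -0.4082]), array([0.056 , 0.0969]), 84.5)
prongs 109 [[0.502, -0.422, 0.068], [0.503, -0.422, 0.084], [0.504, -0.42, 0.079], [0.505, -0.393, 0.063], [0.506, -0.381, 0.055], [0.506, -0.41, 0.06], [0.506, -0.386, 0.05], [0.507, -0.382, 0.073], [0.508, -0.381, 0.058], [0.509, -0.404, 0.061], [0.509, -0.384, 0.08], [0.51, -0.387, 0.077], [0.511, -0.399, 0.067], [0.513, -0.382, 0.073], [0.578, -0.432, 0.049], [0.579, -0.433, 0.064], [0.58, -0.411, 0.055], [0.58, -0.408, 0.052], [0.581, -0.402, 0.048], [0.582, -0.387, 0.079], [0.582, -0.391, 0.075], [0.583, -0.407, 0.058], [0.583, -0.414, 0.058], [0.583, -0.395, 0.071], [0.585, -0.407, 0.061], [0.586, -0.388, 0.055], [0.587, -0.421, 0.055], [0.59, -0.391, 0.072]]
spoon (array([ 0.4374, -0.0589]), array([0.2043, 0.0719]), 5.3) 282
(array([ 0.4379, -0.051 ]), array([0.2066, 0.0749]), 1.7)
[ 0.35163364 -0.05008732  0.006     ] [ 0.45560152 -0.06668228  0.006     ]
H spoon 13.0 125.0
tin [0.6019 0.3574 0.0847] (array([0.6022, 0.3589]), array([0.0511, 0.049 ]))
tin [0.6399 0.2738 0.085 ] (array([0.6398, 0.2736]), array([0.0494, 0.0505]))
tin [0.5153 0.2733 0.0844] (array([0.5161, 0.2735]), array([0.0505, 0.0491]))
tum left side at z=.085 [0.42567191 0.24387423 0.085     ] [0.38724129 0.20246798 0.085     ]
z0 [0.43191252 0.26841039 0.        ] [ 3.91070795e-01  2.24406343e-01 -2.22044605e-16]
```

```bash
cat >> h.py <<'E'
from scipy.spatial.transform import Rotation as Ro
def R(yaw,tilt=0):
    return Ro.from_euler('ZY',[yaw,-tilt],degrees=True).as_matrix()@np.diag([1,-1,-1.])
def go(x,y,z,yaw,tilt=0):
    s=robot.get_state();M=s['eef_rot']
    print('shift mm',((np.array([x,y,z])-s['tool_pos'])@M*1000).round(1).tolist(),'rot',np.degrees(Ro.from_matrix(M.T@R(yaw,tilt)).as_rotvec()).round(2).tolist(),'| at',s['tool_pos'].round(4),'w',round(s['grip_width'],4),'t',round(s['time_s'],1))
E
python3 - <<'E'
from h import *
go(.608,.005,.22,13)
E
```

```text
shift mm [567.4, -306.3, -18.4] rot [-0.07, -0.01, 8.53] | at [ 0.1926 -0.4881  0.2011] w 0.0855 t 0.1
```

Request:
play_rows:
  targets:
    - [[284,-153,-18],[0,0,8.5],1]
    - [[284,-153,-18],[0,0,8.5],1]
    - [[284,-153,-18],[0,0,8.5],1]
    - [[284,-153,-18],[0,0,8.5],1]
    - [[284,-153,-18],[0,0,8.5],1]
    - [[284,-153,-18],[0,0,8.5],1]
    - [[284,-153,-18],[0,0,8.5],1]
    - [[284,-153,-18],[0,0,8.5],1]
  squeeze: 30

```text
time_s: 0.9
tool_pos: [0.4021, -0.2395, 0.2196]
eef_rot: [[0.973, 0.23, 0.0], [0.23, -0.973, 0.0], [0.0, -0.0, -1.0]]
force: [0.6, -0.6, -0.7]
grip_width: 0.0853
grasp_force: 0.0
```

Request:
play_rows:
  targets:
    - [[258,-194,0],[0,0,0],1]
    - [[258,-194,0],[0,0,0],1]
    - [[258,-194,0],[0,0,0],1]
    - [[258,-194,0],[0,0,0],1]
    - [[258,-194,0],[0,0,0],1]
    - [[258,-194,0],[0,0,0],1]
    - [[258,-194,0],[0,0,0],1]
    - [[258,-194,0],[0,0,0],1]

```text
time_s: 1.7
tool_pos: [0.6092, 0.0068, 0.2184]
eef_rot: [[0.974, 0.228, -0.001], [0.228, -0.974, 0.0], [-0.001, -0.001, -1.0]]
force: [0.2, -1.1, -0.1]
grip_width: 0.0857
grasp_force: 0.0
```

Run:
```python
from h import *
go(.608,.005,.22,13)
d=grab('wrist');cv2.imwrite('pics/w1.png',d['color']);np.savez('w1.npz',**d)
p=cloud(d);Z=p[...,2];S=cv2.cvtColor(d['color'],cv2.COLOR_BGR2HSV)[...,1]
m=(Z>.058)&(Z<.09)&(S<60)
n,l,st,_=cv2.connectedComponentsWithStats(m.astype(np.uint8));i=1+np.argmax(st[1:,4]);print('tray',rect(p[l==i]),st[i])
m=(Z>.044)&(Z<.055)&(S>60);print('crate',rect(p[m]),m.sum())
t=grab('top');cv2.imwrite('pics/top1.png',t['color'])
```

```text
shift mm [-1.5, 1.5, -1.6] rot [-0.04, 0.07, 0.18] | at [0.6092 0.0068 0.2184] w 0.0857 t 1.7
tray (array([0.6414, 0.2753]), array([0.0502, 0.052 ]), 3.3) [  33   68   72   55 3041]
crate (array([ 0.5111, -0.0238]), array([0.387 , 0.9411]), 12.6) 6497
```

View pics/w1.png

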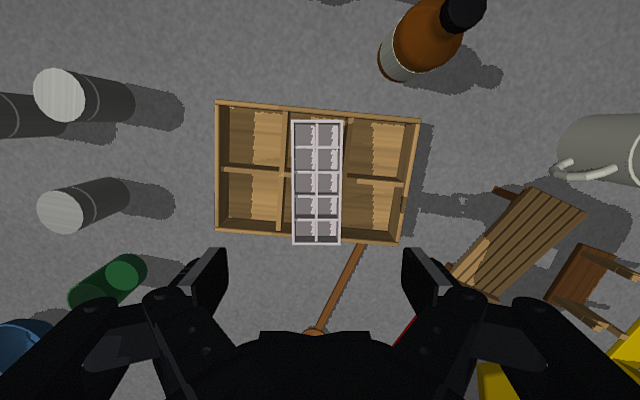

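View pics/top1.png

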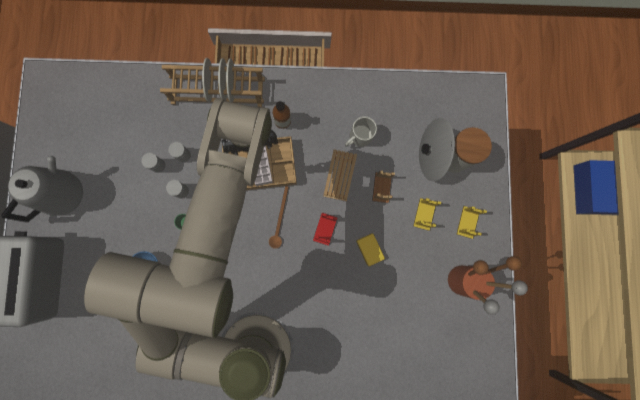

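Wrist view shows the tray at (317,182) on the crate (317,170), clear on both sides. The top view shows nothing else was hidden, so there are 3 tins and 1 tumbler. Checking the tray in the wrist view.

Run:
```python
from h import *
d=dict(np.load('w1.npz'));p=cloud(d);Z=p[...,2];S=cv2.cvtColor(d['color'],cv2.COLOR_BGR2HSV)[...,1]
b=np.zeros(Z.shape,bool);b[110:252,280:350]=1
q=p[b&(Z>.058)&(Z<.09)&(S<60)];print('tray',rect(q),np.percentile(q[:,2],98))
b[:]=0;b[90:250,205:430]=1
q=p[b&(Z>.044)&(Z<.055)&(S>60)];print('crate',rect(q))
go(.608,.005,.055,13)
```

```text
tray (array([0.6097, 0.0058]), array([0.1386, 0.0561]), 13.1) 0.0799693943068499
crate (array([0.612 , 0.0109]), array([0.1577, 0.2334]), 8.0)
shift mm [0.3, -0.5, 164.0] rot [-0.0, 0.08, 0.02] | at [0.608  0.0045 0.219 ] w 0.0854 t 1.8
```

Request:
play_rows:
  targets:
    - [[1,-1,50],[0,0,0],1]
    - [[1,-1,100],[0,0,0],1]
    - [[1,-1,140],[0,0,0],1]
    - [[1,-1,158],[0,0,0],1]
    - [[1,-1,166],[0,0,0],1]
    - [[1,-1,166],[0,0,0],0.5]
    - [[1,-1,166],[0,0,0],0.4]
    - [[1,-1,166],[0,0,0],0.4]
  squeeze: 30

```text
time_s: 2.6
tool_pos: [0.6098, 0.0061, 0.0552]
eef_rot: [[0.974, 0.225, 0.003], [0.225, -0.974, -0.0], [0.002, 0.001, -1.0]]
force: [0.3, 1.1, -0.8]
grip_width: 0.0439
grasp_force: 0.0
```

Request:
play_rows:
  targets:
    - [[0,0,0],[0,0,0],0.4]
    - [[0,0,0],[0,0,0],0.4]
    - [[0,0,0],[0,0,0],0.4]
    - [[0,0,-10],[0,0,0],0.4]
    - [[0,0,-40],[0,0,0],0.4]
    - [[0,0,-80],[0,0,0],0.4]
    - [[0,0,-110],[0,0,0],0.4]
    - [[0,0,-110],[0,0,0],0.4]

```text
time_s: 3.4
tool_pos: [0.611, 0.0063, 0.1691]
eef_rot: [[0.974, 0.226, 0.009], [0.226, -0.974, -0.002], [0.008, 0.004, -1.0]]
force: [0.4, -0.4, -0.2]
grip_width: 0.0339
grasp_force: 0.0
```

Run:
```python
from h import *
go(.577,-.2614,.14,-10.7,15)
print(robot.get_state()['grasp_force'])
d=grab('wrist');p=cloud(d);Z=p[...,2];cv2.imwrite('pics/w2.png',d['color'])
```

```text
shift mm [-93.8, 253.1, 29.2] rot [-3.01, 14.28, 23.62] | at [0.611  0.0063 0.1691] w 0.0339 t 3.4
0.0
```

View pics/w2.png

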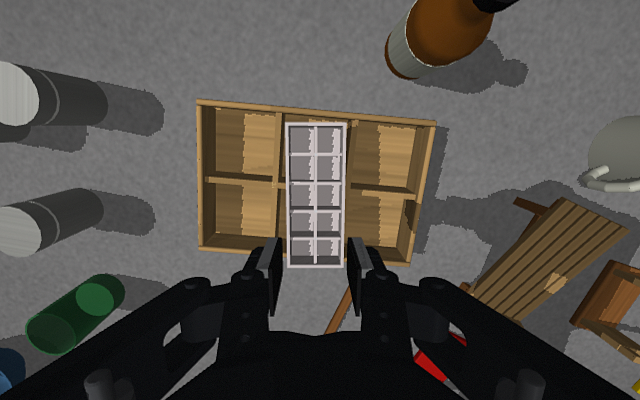

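Image shows the tray still on the crate at (315,195), with the fingers closed to 34 mm at (275,270)/(355,270): the grasp missed. Checking where the pads really are.

Run:
```python
from h import *
d=grab('wrist');T=np.linalg.inv(d['hand_eye'])
print(d['hand_eye'].round(3).tolist())
for q in [(0,0,0),(0,.017,-.019),(0,-.017,-.019),(0,.017,-.01)]:
    c=T@np.r_[q,1];uv=d['K']@(c[:3]/c[2]);print(q,uv[:2].round(0),c[2].round(3))
p=cloud(d);Z=p[...,2];S=cv2.cvtColor(d['color'],cv2.COLOR_BGR2HSV)[...,1]
b=np.zeros(Z.shape,bool);b[110:275,280:350]=1
q=p[b&(Z>.055)&(Z<.09)&(S<60)];print('tray',rect(q),np.percentile(q[:,2],98))
zz=d['z_map'];P=np.stack([0*zz,0*zz,zz],-1)
v,u=np.mgrid[:400,:640];pc=np.stack([u*zz,v*zz,zz],-1)@np.linalg.inv(d['K']).T
pt=pc@d['hand_eye'][:3,:3].T+d['hand_eye'][:3,3]
m=(zz>0)&(zz<.3)&(v>225)
print('finger pts zmax',np.percentile(pt[m],[0,50,99,100],axis=0).round(3))
for uu,vv in [(272,270),(277,240),(355,270),(350,240),(262,290)]: print(uu,vv,pt[vv,uu].round(3))
```

```text
[[0.0, -0.964, -0.265, 0.067], [1.0, 0.001, -0.001, -0.001], [0.001, -0.265, 0.964, -0.172], [0.0, 0.0, 0.0, 1.0]]
(0, 0, 0) [316. 232.] 0.184
(0, 0.017, -0.019) [346. 245.] 0.165
(0, -0.017, -0.019) [286. 245.] 0.166
(0, 0.017, -0.01) [344. 238.] 0.174
tray (array([0.6096, 0.0058]), array([0.1389, 0.0562]), 12.9) 0.08002150396465035
finger pts zmax [[-0.148 -0.3   -0.133]
 [ 0.011 -0.003 -0.108]
 [ 0.02   0.284  0.106]
 [ 0.021  0.321  0.111]]
272 270 [ 0.01  -0.018 -0.067]
277 240 [ 0.011 -0.02  -0.037]
355 270 [ 0.007  0.016 -0.061]
350 240 [ 0.011  0.017 -0.039]
262 290 [ 0.012 -0.019 -0.084]
```

Run:
```python
from h import *
a=dict(np.load('w1.npz'));b=grab('wrist')
for d in (a,b):
    zz=d['z_map'];v,u=np.mgrid[:400,:640];pc=np.stack([u*zz,v*zz,zz],-1)@np.linalg.inv(d['K']).T
    pt=pc@d['hand_eye'][:3,:3].T+d['hand_eye'][:3,3]
    m=(zz>0)&(pt[...,2]>-.09)&(pt[...,2]<-.0)&(abs(pt[...,0])<.03)&(abs(pt[...,1])<.07)
    q=pt[m]; 
    for s in (-1,1):
        w=q[q[:,1]*s>0]; print(s,len(w),'z',np.percentile(w[:,2],[50,95,99,100]).round(4),'x',np.percentile(w[:,0],[1,99]).round(4),'y tip',w[w[:,2]>w[:,2].max()-.01][:,1].min().round(4),w[w[:,2]>w[:,2].max()-.01][:,1].max().round(4))
```

```text
-1 3041 z [-0.0695 -0.0479 -0.0442 -0.0425] x [-0.0101  0.0136] y tip -0.0561 -0.043
1 3071 z [-0.0696 -0.0479 -0.0441 -0.0424] x [-0.0102  0.0136] y tip 0.0412 0.0545
-1 5607 z [-0.0832 -0.0437 -0.0355 -0.0301] x [-0.011   0.0136] y tip -0.0307 -0.0178
1 5631 z [-0.0834 -0.0437 -0.0354 -0.0293] x [-0.0111  0.0136] y tip 0.016 0.0282
```

Request:
play_rows:
  targets:
    - [[0,0,0],[0,0,0],0]
    - [[0,0,0],[0,0,0],0]
    - [[0,0,0],[0,0,0],0]
    - [[0,0,0],[0,0,0],0]
    - [[0,0,0],[0,0,0],0]
    - [[0,0,0],[0,0,0],0]
    - [[0,0,0],[0,0,0],0]
    - [[0,0,0],[0,0,0],0]

```text
time_s: 4.35
tool_pos: [0.6091, 0.0066, 0.1636]
eef_rot: [[0.974, 0.225, 0.0], [0.225, -0.974, 0.0], [0.0, -0.0, -1.0]]
force: [0.2, -0.3, -0.5]
grip_width: -0.0003
grasp_force: 0.0
```

Run:
```python
from h import *
d=grab('wrist'); print(robot.get_state()['grip_width'])
zz=d['z_map'];v,u=np.mgrid[:400,:640];pc=np.stack([u*zz,v*zz,zz],-1)@np.linalg.inv(d['K']).T
pt=pc@d['hand_eye'][:3,:3].T+d['hand_eye'][:3,3]
m=(zz>0)&(pt[...,2]>-.09)&(pt[...,2]<.02)&(abs(pt[...,0])<.03)&(abs(pt[...,1])<.07);q=pt[m]
print(len(q),np.percentile(q[:,2],[50,95,99,100]).round(4))
```

```text
-0.00022116781189736879
9326 [-0.0821 -0.0459 -0.0375 -0.0331]
```

The wrist depth shows the real fingertips about 31 mm behind the reported TCP when shut, and 42 mm behind when open. That agrees with the miss, so I allow for it and grasp again.

Request:
play_rows:
  targets:
    - [[0,0,0],[0,0,0],1]
    - [[0,0,0],[0,0,0],1]
    - [[0,0,0],[0,0,0],1]
    - [[0,0,0],[0,0,0],1]
    - [[0,0,0],[0,0,0],1]
    - [[0,0,30],[0,0,0],1]
    - [[0,0,60],[0,0,0],1]
    - [[0,0,60],[0,0,0],1]

```text
time_s: 5.2
tool_pos: [0.6069, 0.0069, 0.0999]
eef_rot: [[0.974, 0.225, -0.007], [0.225, -0.974, 0.001], [-0.007, -0.003, -1.0]]
force: [-0.1, 0.2, -0.5]
grip_width: 0.0854
grasp_force: 0.0
```

Request:
play_rows:
  targets:
    - [[0,1,30],[0,0,0],1]
    - [[0,1,60],[0,0,0],1]
    - [[0,1,75],[0,0,0],1]
    - [[0,1,84],[0,0,0],1]
    - [[0,1,84],[0,0,0],0.9]
    - [[0,1,84],[0,0,0],0.7]
    - [[0,1,84],[0,0,0],0.55]
    - [[0,1,84],[0,0,0],0.5]

```text
time_s: 6.0
tool_pos: [0.6103, 0.0055, 0.0212]
eef_rot: [[0.974, 0.225, 0.003], [0.225, -0.974, -0.0], [0.003, 0.001, -1.0]]
force: [0.0, 0.7, 7.2]
grip_width: 0.0557
grasp_force: 31.8
```

Request:
play_rows:
  targets:
    - [[0,0,0],[0,0,0],0.4]
    - [[0,0,0],[0,0,0],0.4]
    - [[0,0,0],[0,0,0],0.4]
    - [[0,0,0],[0,0,0],0.4]
    - [[0,0,0],[0,0,0],0.4]
    - [[0,0,0],[0,0,0],0.4]
    - [[0,0,0],[0,0,0],0.4]
    - [[0,0,0],[0,0,0],0.4]

```text
time_s: 6.8
tool_pos: [0.6103, 0.0055, 0.0213]
eef_rot: [[0.974, 0.225, 0.003], [0.225, -0.974, -0.0], [0.003, 0.001, -1.0]]
force: [-0.4, 1.0, 6.6]
grip_width: 0.0552
grasp_force: 31.8
```

Request:
play_rows:
  targets:
    - [[0,0,-10],[0,0,0],0.4]
    - [[0,0,-30],[0,0,0],0.4]
    - [[0,0,-60],[0,0,0],0.4]
    - [[0,0,-90],[0,0,0],0.4]
    - [[0,0,-110],[0,0,0],0.4]
    - [[0,0,-110],[0,0,0],0.4]
    - [[0,0,-110],[0,0,0],0.4]
    - [[0,0,-110],[0,0,0],0.4]

```text
time_s: 7.6
tool_pos: [0.6086, 0.0057, 0.1283]
eef_rot: [[0.974, 0.225, -0.002], [0.225, -0.974, 0.0], [-0.002, -0.001, -1.0]]
force: [-0.3, -0.5, -1.3]
grip_width: 0.0556
grasp_force: 32.6
```

```bash
cat >> h.py <<'E'
SO=np.array([.577,-.2614,.045])
def slope_tcp(x,c,h=.0287):
    M=R(-10.7,15); Rs=M@np.diag([1,-1,-1.]); return SO+Rs@np.array([x,0,c-h])
E
python3 - <<'E'
from h import *
print(robot.get_state()['grip_width'])
q=slope_tcp(-.002,.07);print(q);go(*q,-10.7,15)
E
```

```text
0.05556280425204325
[ 0.56459837 -0.25905669  0.0843751 ]
shift mm [-102.4, 248.0, 43.9] rot [-3.13, 14.92, 23.59] | at [0.6086 0.0057 0.1283] w 0.0556 t 7.6
```

Request:
play_rows:
  targets:
    - [[-18,45,0],[0,0,0],0.4]
    - [[-36,90,0],[-0.6,3,5],0.4]
    - [[-54,130,5],[-1.2,6,10],0.4]
    - [[-70,170,15],[-1.9,9,14],0.4]
    - [[-88,210,30],[-2.5,12,19],0.4]
    - [[-102,248,44],[-3.1,14.9,23.6],0.4]
    - [[-102,248,44],[-3.1,14.9,23.6],0.4]
    - [[-102,248,44],[-3.1,14.9,23.6],0.4]

```text
time_s: 8.4
tool_pos: [0.5649, -0.2592, 0.0843]
eef_rot: [[0.949, -0.187, 0.254], [-0.181, -0.982, -0.047], [0.258, -0.002, -0.966]]
force: [0.5, 0.1, -0.7]
grip_width: 0.0556
grasp_force: 32.6
```

Run:
```python
from h import *
go(*slope_tcp(-.002,.004),-10.7,15)
d=grab('wrist');cv2.imwrite('pics/w3.png',d['color'])
```

```text
shift mm [-0.3, -0.0, 65.8] rot [-0.08, 0.03, -0.09] | at [ 0.5649 -0.2592  0.0843] w 0.0556 t 8.4
```

View pics/w3.png

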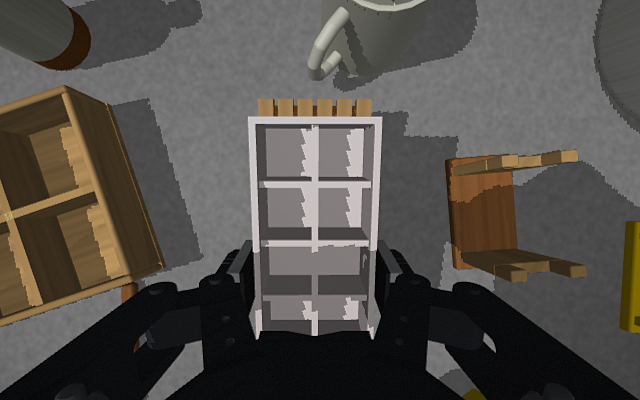

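The tray sits squarely over the slats (centre u=315 for both), held by the pads. Lowering.

Request:
play_rows:
  targets:
    - [[0,0,20],[0,0,0],0.4]
    - [[0,0,40],[0,0,0],0.4]
    - [[0,0,52],[0,0,0],0.4]
    - [[0,0,60],[0,0,0],0.4]
    - [[0,0,64],[0,0,0],0.4]
    - [[0,0,66],[0,0,0],0.4]
    - [[0,0,68],[0,0,0],0.4]
    - [[0,0,68],[0,0,0],0.4]

```text
time_s: 9.25
tool_pos: [0.5836, -0.2618, 0.0214]
eef_rot: [[0.949, -0.184, 0.257], [-0.178, -0.983, -0.048], [0.261, -0.0, -0.965]]
force: [-7.1, 2.5, 9.1]
grip_width: 0.0549
grasp_force: 35.9
```

Run:
```python
from h import *
go(*slope_tcp(-.002,.00),-10.7,15);print(robot.get_state()['force'])
```

```text
shift mm [-2.2, 0.8, 4.2] rot [-0.02, -0.15, 0.08] | at [ 0.5836 -0.2618  0.0214] w 0.0549 t 9.2
[-7.12482183  2.45787768  9.07428922]
```

Request:
play_rows:
  targets:
    - [[0,0,0],[0,0,0],0.7]
    - [[0,0,0],[0,0,0],0.8]
    - [[0,0,0],[0,0,0],0.9]
    - [[0,0,0],[0,0,0],0.9]
    - [[0,0,0],[0,0,0],0.9]
    - [[0,0,-20],[0,0,0],0.9]
    - [[0,0,-60],[0,0,0],0.9]
    - [[0,0,-90],[0,0,0],0.9]

```text
time_s: 10.05
tool_pos: [0.56, -0.258, 0.1085]
eef_rot: [[0.948, -0.186, 0.257], [-0.179, -0.983, -0.048], [0.261, -0.0, -0.965]]
force: [0.9, -0.1, 0.7]
grip_width: 0.0768
grasp_force: 0.0
```

Run:
```python
from h import *
d=grab('wrist');cv2.imwrite('pics/w4.png',d['color']);p=cloud(d)
M=R(-10.7,15)@np.diag([1,-1,-1.]);q=(p-SO)@M
S=cv2.cvtColor(d['color'],cv2.COLOR_BGR2HSV)[...,1]
m=(S<50)&(abs(q[...,0])<.1)&(abs(q[...,1])<.05)&(q[...,2]>.02)&(q[...,2]<.04)
print('tray in slope',rect(q[m]),np.percentile(q[m],[1,99],axis=0).round(4),m.sum())
w=(S>70)&(abs(q[...,0])<.1)&(abs(q[...,1])<.06)&(abs(q[...,2])<.012);print(rect(q[w]),np.median(q[w][:,2]))
go(.355,-.05,.2,0)
```

```text
tray in slope (array([-0.0019,  0.0017]), array([0.1402, 0.0561]), 0.1) [[-0.0707 -0.0261  0.0202]
 [ 0.0681  0.0294  0.031 ]] 4893
(array([0.0009, 0.0012]), array([0.0797, 0.1597]), 89.7) -0.0003636607175503923
shift mm [-209.3, -166.9, -148.4] rot [1.63, -15.44, -10.61] | at [ 0.5611 -0.2591  0.1135] w 0.077 t 10.1
```

View pics/w4.png

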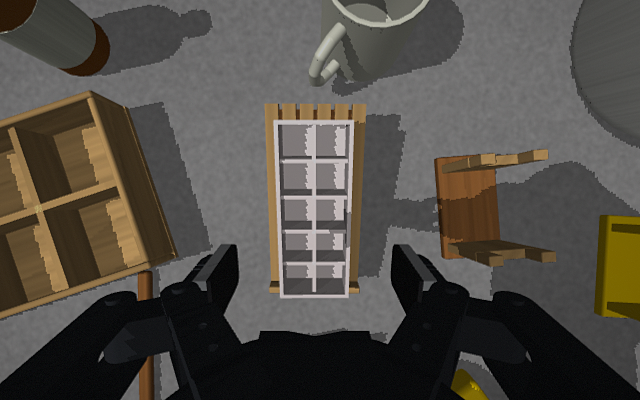

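Tray lies flat on the slope at x≈-3 mm, y≈+0.5 mm in its frame, with the low end against the lip at (315,292). Next the spoon.

Run:
```python
from h import *
go(.43,-.06,.2,-10)
```

```text
shift mm [-136.5, -171.0, -128.2] rot [0.28, -15.5, -0.67] | at [ 0.5611 -0.2591  0.1135] w 0.077 t 10.1
```

Request:
play_rows:
  targets:
    - [[-20,-10,-45],[0,0,0],0.9]
    - [[-40,-45,-80],[0,-5,0],0.9]
    - [[-65,-80,-110],[0,-9,0],0.9]
    - [[-90,-115,-125],[0,-13,0],0.9]
    - [[-115,-145,-128],[0.3,-15.5,-0.7],0.9]
    - [[-136,-171,-128],[0.3,-15.5,-0.7],0.9]
    - [[-136,-171,-128],[0.3,-15.5,-0.7],0.9]
    - [[-136,-171,-128],[0.3,-15.5,-0.7],0.9]

```text
time_s: 10.9
tool_pos: [0.4303, -0.0594, 0.1952]
eef_rot: [[0.985, -0.172, -0.005], [-0.172, -0.985, 0.005], [-0.006, -0.004, -1.0]]
force: [0.8, -0.6, 0.7]
grip_width: 0.0769
grasp_force: 0.0
```

Run:
```python
from h import *
d=grab('wrist');cv2.imwrite('pics/w5.png',d['color']);np.savez('w5.npz',**d);p=cloud(d)
hsv=cv2.cvtColor(d['color'],cv2.COLOR_BGR2HSV);H,S=hsv[...,0].astype(int),hsv[...,1].astype(int)
Z=p[...,2]
m=(S>90)&(H<20)&(H>4)&(Z<.03)&(Z>-.01)&(p[...,0]<.535)&(abs(p[...,1]+.06)<.06)
n,l,st,_=cv2.connectedComponentsWithStats(m.astype(np.uint8));
for i in 1+np.argsort(-st[1:,4])[:4]:
    q=p[l==i];a,b=q[q[:,0].argmin()],q[q[:,0].argmax()]
    vx=cv2.fitLine(q[q[:,0]>np.percentile(q[:,0],40)][:,:2].astype(np.float32),cv2.DIST_HUBER,0,.01,.01).ravel()
    print(st[i],rect(q),np.percentile(q[:,2],[5,50,95]).round(4),a.round(4),b.round(4),vx,np.degrees(np.arctan2(vx[1],vx[0])))
go(.43,-.06,.2,-10)
```

```text
[ 302   85   33  166 2100] (array([ 0.4336, -0.0642]), array([0.0427, 0.2062]), 79.1) [0.0038 0.0095 0.0114] [ 0.331  -0.0519  0.0099] [ 0.5349 -0.0823  0.011 ] [ 0.98436403 -0.17614606  0.46086958 -0.06789795] -10.145358
[247  96  13   4  28] (array([ 0.5343, -0.0052]), array([0.0005, 0.0097]), 9.1) [0.0069 0.0185 0.0284] [ 0.5336 -0.0006  0.0147] [ 0.5349 -0.01    0.019 ] [ 0.14002052 -0.9901486   0.5345762  -0.00781801] -81.95096
shift mm [-0.6, 0.2, -4.8] rot [-0.22, 0.34, 0.02] | at [ 0.4306 -0.0599  0.1952] w 0.0768 t 10.9
```

View pics/w5.png

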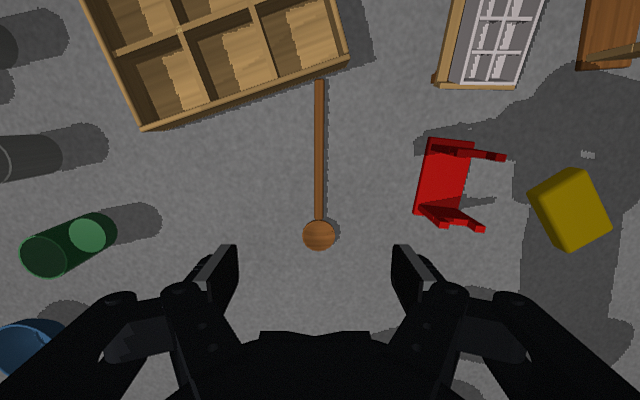

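Spoon bowl at (319,235), handle running up to (319,82) beside the crate. The balance point is about (0.434,-0.063), yaw -10°. Descending in two steps to find the floor safely.

Request:
play_rows:
  targets:
    - [[4,2.5,45],[0,0,0],0.4]
    - [[4,2.5,90],[0,0,0],0.4]
    - [[4,2.5,135],[0,0,0],0.4]
    - [[4,2.5,170],[0,0,0],0.4]
    - [[4,2.5,195],[0,0,0],0.4]
    - [[4,2.5,205],[0,0,0],0.4]
    - [[4,2.5,210],[0,0,0],0.4]
    - [[4,2.5,210],[0,0,0],0.4]

```text
time_s: 11.75
tool_pos: [0.4329, -0.062, -0.0147]
eef_rot: [[0.985, -0.174, -0.005], [-0.174, -0.985, 0.005], [-0.006, -0.004, -1.0]]
force: [0.5, -0.2, 0.5]
grip_width: 0.0344
grasp_force: 0.0
```

Run:
```python
from h import *
s=robot.get_state();print(s['force']);go(.4344,-.0631,-.026,-10.1)
d=grab('wrist');zz=d['z_map'];v,u=np.mgrid[:400,:640];p=cloud(d)
m=(p[...,2]<.05)&(abs(p[...,1]+.063)<.04)&(abs(p[...,0]-.434)<.02)&(p[...,2]>.014)
print(np.percentile(p[m][:,2],[0,1,5]),m.sum()); cv2.imwrite('pics/w6.png',d['color'])
```

```text
[ 0.49760804 -0.24879524  0.51221798]
shift mm [1.7, 0.9, 11.3] rot [-0.23, 0.35, 0.1] | at [ 0.4329 -0.062  -0.0147] w 0.0344 t 11.8
[0.0142531  0.01733503 0.02057838] 2151
```

View pics/w6.png

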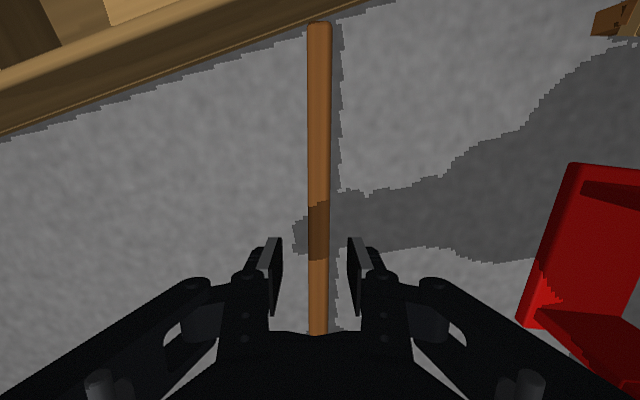

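Handle (u=319) lies centred between the pads at (275,270)/(355,270), tips about 16 mm up.

Request:
play_rows:
  targets:
    - [[1,1,6],[0,0,0],0.4]
    - [[1,1,11],[0,0,0],0.4]
    - [[1,1,13],[0,0,0],0.3]
    - [[1,1,13],[0,0,0],0.2]
    - [[1,1,13],[0,0,0],0.05]
    - [[1,1,13],[0,0,0],0.05]
    - [[1,1,13],[0,0,0],0.05]
    - [[1,1,13],[0,0,0],0.05]

```text
time_s: 12.6
tool_pos: [0.4332, -0.0626, -0.0279]
eef_rot: [[0.985, -0.173, -0.006], [-0.173, -0.985, 0.005], [-0.007, -0.004, -1.0]]
force: [0.3, 0.8, 0.3]
grip_width: 0.0109
grasp_force: 31.9
```

Request:
play_rows:
  targets:
    - [[0,0,-2],[0,0,0],0.05]
    - [[0,0,-15],[0,0,0],0.05]
    - [[0,0,-40],[0,0,0],0.05]
    - [[0,0,-80],[0,0,0],0.05]
    - [[0,0,-120],[0,0,0],0.05]
    - [[0,0,-160],[0,0,0],0.05]
    - [[0,0,-160],[0,0,0],0.05]
    - [[0,0,-160],[0,0,0],0.05]

```text
time_s: 13.4
tool_pos: [0.4341, -0.0634, 0.1322]
eef_rot: [[0.985, -0.173, -0.005], [-0.173, -0.985, 0.005], [-0.006, -0.004, -1.0]]
force: [-0.3, 0.4, -0.0]
grip_width: 0.011
grasp_force: 31.8
```

Run:
```python
from h import *
go(.545,-.408,.13,-5.5)
d=grab('wrist');p=cloud(d);cv2.imwrite('pics/w7.png',d['color'])
s=robot.get_state();q=(p-s['tool_pos'])@s['eef_rot']
hsv=cv2.cvtColor(d['color'],cv2.COLOR_BGR2HSV);H,S=hsv[...,0].astype(int),hsv[...,1].astype(int)
m=(S>90)&(H<20)&(H>4)&(abs(q[...,1])<.03)&(q[...,2]<.02)&(q[...,2]>-.09);w=q[m]
print('handle in tool',len(w),np.percentile(w,[2,50,98],axis=0).round(4),np.polyfit(w[:,0],w[:,2],1),np.polyfit(w[:,0],w[:,1],1))
```

```text
shift mm [168.9, 320.2, 0.0] rot [-0.24, 0.31, -4.47] | at [ 0.4341 -0.0634  0.1322] w 0.011 t 13.4
handle in tool 7907 [[-0.0409 -0.0064 -0.0407]
 [ 0.0504 -0.001  -0.0389]
 [ 0.1086  0.0047 -0.0366]] [-0.00768679 -0.03854121] [ 0.00040452 -0.00087847]
```

Request:
play_rows:
  targets:
    - [[0,0,0],[0,0,0],0.05]
    - [[24,46,0],[0,0,0],0.05]
    - [[48,91,0],[0,0,-1],0.05]
    - [[72,137,0],[0,0,-2],0.05]
    - [[97,183,0],[0,0,-3],0.05]
    - [[121,229,0],[-0.2,0.3,-4.5],0.05]
    - [[145,275,0],[-0.2,0.3,-4.5],0.05]
    - [[169,320,0],[-0.2,0.3,-4.5],0.05]

```text
time_s: 14.25
tool_pos: [0.5413, -0.3981, 0.1278]
eef_rot: [[0.995, -0.096, -0.003], [-0.096, -0.995, 0.003], [-0.003, -0.003, -1.0]]
force: [0.9, 0.5, 0.5]
grip_width: 0.0111
grasp_force: 31.8
```

Run:
```python
from h import *
d=grab('wrist');p=cloud(d);cv2.imwrite('pics/w8.png',d['color'])
hsv=cv2.cvtColor(d['color'],cv2.COLOR_BGR2HSV);H,S=hsv[...,0].astype(int),hsv[...,1].astype(int);X,Y,Z=np.moveaxis(p,-1,0)
m=(S>60)&(H<25)&(abs(X-.545)<.09)&(abs(Y+.408)<.05)
print('base',rect(p[m&(Z<.016)&(Z>.004)]))
for x in (.507,.583):
    q=p[m&(Z>.066)&(Z<.085)&(abs(X-x)<.02)];
    y=q[:,1];a=q[y>-.408];b=q[y<-.408];print(len(a),len(b),np.percentile(q,[2,98],axis=0).round(4).tolist(),[np.median(r,0).round(4).tolist() for r in (a,b)if len(r)])
    q=p[m&(Z>.054)&(Z<.064)&(abs(X-x)<.02)];print('saddle',len(q),np.percentile(q,[2,50,98],axis=0).round(4).tolist())
go(.545,-.408,.13,-5.5)
```

```text
base (array([ 0.5468, -0.4081]), array([0.0555, 0.0988]), 83.9)
3 148 [[0.5033, -0.4283, 0.0667], [0.5114, -0.4178, 0.0791]] [[0.5149, -0.3829, 0.0667], [0.5099, -0.4241, 0.077]]
saddle 167 [[0.5052, -0.4278, 0.0543], [0.5109, -0.415, 0.0594], [0.5152, -0.3806, 0.063]]
68 180 [[0.5788, -0.4363, 0.0671], [0.5905, -0.3874, 0.0793]] [[0.5868, -0.3893, 0.0777], [0.5829, -0.4309, 0.0776]]
saddle 201 [[0.579, -0.4324, 0.0556], [0.5842, -0.4197, 0.0598], [0.5882, -0.4119, 0.0622]]
shift mm [3.5, 2.7, -4.0] rot [-0.01, 0.14, -0.22] | at [ 0.5417 -0.405   0.126 ] w 0.0107 t 14.3
```

View pics/w8.png

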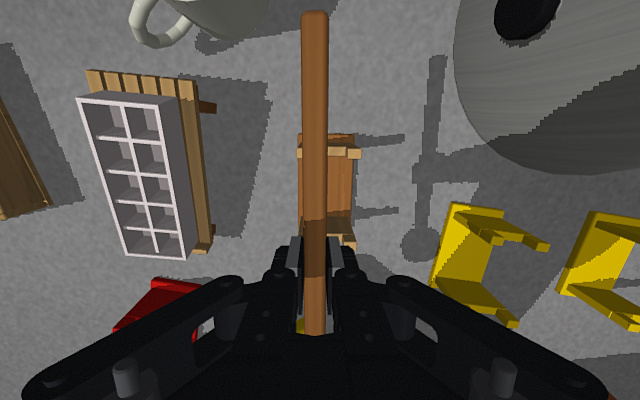

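Rest sits directly below the spoon (forks at (328,152) and (340,235)). Its centre is about (0.5465,-0.4075), yaw -6°. Correct and lower.

Run:
```python
from h import *
go(.5465,-.4085,.033,-6)
```

```text
shift mm [5.3, 3.0, 93.0] rot [-0.01, 0.14, 0.28] | at [ 0.5417 -0.405   0.126 ] w 0.0107 t 14.3
```

Request:
play_rows:
  targets:
    - [[1.5,0.5,0],[0,0,0.3],0.05]
    - [[1.5,0.5,20],[0,0,0.3],0.05]
    - [[1.5,0.5,40],[0,0,0.3],0.05]
    - [[1.5,0.5,55],[0,0,0.3],0.05]
    - [[1.5,0.5,70],[0,0,0.3],0.05]
    - [[1.5,0.5,75],[0,0,0.3],0.05]
    - [[1.5,0.5,75],[0,0,0.3],0.05]
    - [[1.5,0.5,75],[0,0,0.3],0.05]

```text
time_s: 15.1
tool_pos: [0.5431, -0.3973, 0.0554]
eef_rot: [[0.995, -0.1, -0.0], [-0.1, -0.995, 0.0], [-0.0, -0.0, -1.0]]
force: [-0.0, 0.8, 0.1]
grip_width: 0.0107
grasp_force: 31.8
```

Run:
```python
from h import *
go(.5465,-.4085,.033,-6); print(robot.get_state()['force'])
```

```text
shift mm [4.5, 10.8, 22.4] rot [-0.01, 0.02, 0.23] | at [ 0.5431 -0.3973  0.0554] w 0.0107 t 15.1
[-0.04833402  0.76694761  0.09899955]
```

Request:
play_rows:
  targets:
    - [[4.5,10.8,0],[0,0,0.2],0.05]
    - [[4.5,10.8,0],[0,0,0.2],0.05]
    - [[4.5,10.8,0],[0,0,0.2],0.05]
    - [[4.5,10.8,0],[0,0,0.2],0.05]
    - [[4.5,10.8,8],[0,0,0.2],0.05]
    - [[4.5,10.8,16],[0,0,0.2],0.05]
    - [[4.5,10.8,21],[0,0,0.2],0.05]
    - [[4.5,10.8,23],[0,0,0.2],0.05]

```text
time_s: 15.9
tool_pos: [0.5459, -0.4078, 0.032]
eef_rot: [[0.995, -0.104, -0.002], [-0.104, -0.995, 0.002], [-0.002, -0.002, -1.0]]
force: [-8.3, 6.3, 17.6]
grip_width: 0.0109
grasp_force: 34.0
```

Run:
```python
from h import *
go(.5465,-.4085,.032,-6); print(robot.get_state()['force'])
```

```text
shift mm [0.7, 0.6, -0.0] rot [-0.1, 0.14, 0.04] | at [ 0.5459 -0.4078  0.032 ] w 0.0109 t 15.9
[-8.34349272  6.32497496 17.59393041]
```

Request:
play_rows:
  targets:
    - [[0,0,-1],[0,0,0],0.05]
    - [[0,0,-1],[0,0,0],0.1]
    - [[0,0,-1],[0,0,0],0.3]
    - [[0,0,-1],[0,0,0],0.4]
    - [[0,0,-1],[0,0,0],0.4]
    - [[0,0,-30],[0,0,0],0.4]
    - [[0,0,-70],[0,0,0],0.4]
    - [[0,0,-115],[0,0,0],0.4]

```text
time_s: 16.7
tool_pos: [0.5458, -0.408, 0.147]
eef_rot: [[0.995, -0.104, -0.003], [-0.104, -0.995, 0.003], [-0.003, -0.002, -1.0]]
force: [0.8, 0.7, 0.2]
grip_width: 0.034
grasp_force: 0.0
```

Run:
```python
from h import *
d=grab('wrist');p=cloud(d);cv2.imwrite('pics/w9.png',d['color'])
hsv=cv2.cvtColor(d['color'],cv2.COLOR_BGR2HSV);H,S=hsv[...,0].astype(int),hsv[...,1].astype(int);X,Y,Z=np.moveaxis(p,-1,0)
C=np.array([.5465,-.4075]);a=np.radians(-6);u=np.array([np.cos(a),np.sin(a)]);v=np.array([-u[1],u[0]])
q=np.stack([(p[...,:2]-C)@u,(p[...,:2]-C)@v,Z],-1)
m=(S>80)&(H<20)&(abs(q[...,0])<.13)&(abs(q[...,1])<.03)&(Z>.055)&(Z<.08)
for x in (-.09,-.06,-.02,0,.02,.06,.09,.105,.115):
    w=q[m&(abs(q[...,0]-x)<.006)&((abs(x)>.05)|(abs(x)<.03))]
    if len(w)>5: print(x,len(w),np.percentile(w,[3,50,97],axis=0)[:,1:].round(4).tolist())
w=q[m&(abs(q[...,1])<.012)];print('x range',w[:,0].min(),w[:,0].max())
go(.6399,.2737,.2,0)
t=grab('top');cv2.imwrite('pics/top2.png',cv2.resize(t['color'][100:300,110:430],(800,500),interpolation=cv2.INTER_CUBIC))
```

```text
-0.09 522 [[-0.0184, 0.0631], [0.0009, 0.0672], [0.0187, 0.0715]]
-0.06 219 [[-0.0123, 0.0672], [0.0, 0.0701], [0.0123, 0.072]]
-0.02 163 [[-0.0054, 0.0678], [0.0001, 0.0697], [0.0055, 0.0709]]
0 172 [[-0.0053, 0.0678], [0.0001, 0.0696], [0.0054, 0.071]]
0.02 175 [[-0.0051, 0.0681], [0.0001, 0.0699], [0.0054, 0.0711]]
0.06 209 [[-0.0048, 0.0672], [0.0002, 0.0697], [0.0061, 0.071]]
0.09 224 [[-0.0046, 0.0679], [0.0006, 0.0699], [0.0059, 0.0713]]
0.105 214 [[-0.0045, 0.0675], [0.0006, 0.0696], [0.0058, 0.0711]]
0.115 24 [[-0.0045, 0.0673], [0.0002, 0.0687], [0.0044, 0.0702]]
x range -0.10334095641569388 0.11080000314295091
shift mm [20.6, -689.4, -47.7] rot [0.41, -0.42, -5.96] | at [ 0.5481 -0.4102  0.1568] w 0.0343 t 16.8
```

View pics/top2.png

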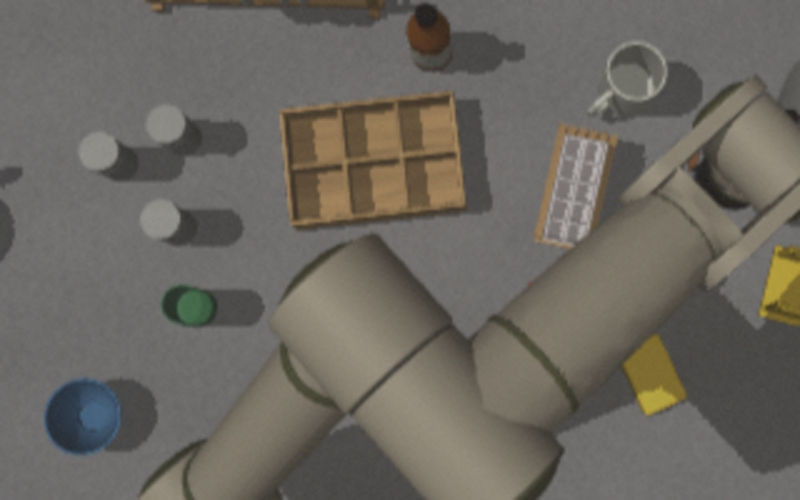

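Spoon lies in both forks, centred within 1 mm and level. Crate is empty at crop (373,160), and the tins and tumbler are where they were. Now the tins; I'll use the four corner cells, closing along the crate's y.

```bash
cat >> h.py <<'E'
CR=np.array([.6115,.0105]);a8=np.radians(8.1);RC=np.array([[np.cos(a8),-np.sin(a8)],[np.sin(a8),np.cos(a8)]])
def cell(i,j): return CR+RC@np.array([.038*i,.076*j])
def tops(d,x,y,r=.05):
    p=cloud(d);m=(p[...,2]>.076)&(p[...,2]<.095)&(np.hypot(p[...,0]-x,p[...,1]-y)<r)
    q=p[m]; (c,rad)=cv2.minEnclosingCircle(q[:,:2].astype(np.float32)); print('top',np.round(c,4),round(rad,4),q.mean(0).round(4),len(q))
def bottle_etc(d):
    p=cloud(d);m=(p[...,2]>.1)&(p[...,2]<.18)&(abs(p[...,0]-.76)<.08)&(abs(p[...,1]+.05)<.08);print('bottle',np.percentile(p[m],[2,50,98],axis=0).round(3).tolist())
E
python3 - <<'E'
from h import *
bottle_etc(dict(np.load('top0.npz')));bottle_etc(dict(np.load('w1.npz')))
for i in(1,-1):print([cell(i,j).round(4).tolist() for j in(-1,0,1)])
go(.5155,.2735,.2,8)
E
```

```text
bottle [[0.745, -0.086, 0.101], [0.764, -0.063, 0.117], [0.836, 0.021, 0.169]]
bottle [[0.747, -0.082, 0.102], [0.764, -0.054, 0.122], [0.79, -0.035, 0.166]]
[[0.6598, -0.0594], [0.6491, 0.0159], [0.6384, 0.0911]]
[[0.5846, -0.0701], [0.5739, 0.0051], [0.5632, 0.0804]]
shift mm [-103.2, -676.3, -51.5] rot [0.44, -0.39, -13.97] | at [ 0.5482 -0.4103  0.1539] w 0.034 t 16.8
```

Request:
play_rows:
  targets:
    - [[0,-20,-40],[0,0,0],0.8]
    - [[-10,-68,-50],[0,0,-3],0.8]
    - [[-16,-115,-51],[0,0,-6],0.8]
    - [[-24,-160,-51],[0,0,-9],0.8]
    - [[-31,-205,-51],[0.4,-0.4,-14],0.8]
    - [[-38,-250,-51],[0.4,-0.4,-14],0.8]
    - [[-45,-295,-51],[0.4,-0.4,-14],0.8]
    - [[-50,-340,-51],[0.4,-0.4,-14],0.8]
  squeeze: 40

```text
time_s: 17.6
tool_pos: [0.5315, -0.0633, 0.1978]
eef_rot: [[0.99, 0.139, -0.008], [0.139, -0.99, 0.008], [-0.007, -0.009, -1.0]]
force: [0.7, -0.1, -0.3]
grip_width: 0.0685
grasp_force: 0.0
```

Run:
```python
from h import *
go(.5155,.2735,.2,8)
```

```text
shift mm [31.1, -335.7, 0.6] rot [-0.52, 0.41, 0.01] | at [ 0.5315 -0.0633  0.1978] w 0.0685 t 17.6
```

Request:
play_rows:
  targets:
    - [[4,-48,0],[-0.2,0.2,0],0.85]
    - [[8,-96,0],[-0.4,0.4,0],0.9]
    - [[13,-144,0],[-0.5,0.4,0],0.9]
    - [[18,-192,0],[-0.5,0.4,0],0.9]
    - [[22,-240,0],[-0.5,0.4,0],0.9]
    - [[27,-288,0],[-0.5,0.4,0],0.9]
    - [[31,-336,0],[-0.5,0.4,0],0.9]
    - [[31,-336,0],[-0.5,0.4,0],0.9]

```text
time_s: 18.4
tool_pos: [0.5145, 0.2768, 0.2002]
eef_rot: [[0.989, 0.145, -0.001], [0.145, -0.989, 0.001], [-0.0, -0.001, -1.0]]
force: [0.2, -0.3, 0.2]
grip_width: 0.077
grasp_force: 0.0
```

Run:
```python
from h import *
d=grab('wrist');np.savez('w10.npz',**d)
tops(d,.5155,.2735);tops(d,.64,.274);tops(d,.602,.358)
p=cloud(d);hsv=cv2.cvtColor(d['color'],cv2.COLOR_BGR2HSV);H,S=hsv[...,0].astype(int),hsv[...,1].astype(int)
g=(H>45)&(H<85)&(S>80);n,l,st,_=cv2.connectedComponentsWithStats(g.astype(np.uint8))
for i in 1+np.argsort(-st[1:,4])[:2]:print(st[i],np.nanmean(p[l==i],0))
go(.5155,.2735,.015,8)
```

```text
top [0.5166 0.275 ] 0.0256 [0.5174 0.2752 0.0849] 1937
top [0.6416 0.2758] 0.0257 [0.6416 0.276  0.0849] 2750
top [0.603  0.3597] 0.0257 [0.6035 0.3593 0.085 ] 2573
[ 310  239   46   68 2527] [0.40826436 0.24170977 0.05398074]
[562 383   5   5   7] [0.53153435 0.22208975 0.31912496]
shift mm [0.5, 0.8, 185.2] rot [-0.02, 0.04, 0.25] | at [0.515  0.2742 0.2002] w 0.0769 t 18.4
```

Request:
play_rows:
  targets:
    - [[1.5,0,45],[0,0,0],0.9]
    - [[1.5,0,90],[0,0,0],0.9]
    - [[1.5,0,130],[0,0,0],0.9]
    - [[1.5,0,160],[0,0,0],0.9]
    - [[1.5,0,178],[0,0,0],0.9]
    - [[1.5,0,185],[0,0,0],0.9]
    - [[1.5,0,185],[0,0,0],0.7]
    - [[1.5,0,185],[0,0,0],0.5]

```text
time_s: 19.25
tool_pos: [0.5181, 0.2721, 0.017]
eef_rot: [[0.99, 0.139, 0.002], [0.139, -0.99, 0.001], [0.002, -0.001, -1.0]]
force: [-0.0, 1.3, 5.6]
grip_width: 0.0494
grasp_force: 30.5
```

Request:
play_rows:
  targets:
    - [[0,0,0],[0,0,0],0.4]
    - [[0,0,0],[0,0,0],0.4]
    - [[0,0,0],[0,0,0],0.4]
    - [[0,0,0],[0,0,0],0.4]
    - [[0,0,-10],[0,0,0],0.4]
    - [[0,0,-45],[0,0,0],0.4]
    - [[0,0,-90],[0,0,0],0.4]
    - [[0,0,-120],[0,0,0],0.4]

```text
time_s: 20.05
tool_pos: [0.5176, 0.2725, 0.1392]
eef_rot: [[0.99, 0.14, 0.002], [0.14, -0.99, 0.001], [0.002, -0.001, -1.0]]
force: [0.4, 0.0, -2.3]
grip_width: 0.0496
grasp_force: 42.2
```

Run:
```python
from h import *
go(*cell(-1,-1),.135,8)
```

```text
shift mm [18.4, 348.6, 3.9] rot [-0.05, -0.14, 0.04] | at [0.5176 0.2725 0.1392] w 0.0496 t 20.1
```

Request:
play_rows:
  targets:
    - [[2,40,0],[0,0,0],0.4]
    - [[5,85,0],[0,0,0],0.4]
    - [[8,133,0],[0,0,0],0.4]
    - [[10,181,0],[0,0,0],0.4]
    - [[13,229,0],[0,0,0],0.4]
    - [[15,277,0],[0,0,0],0.4]
    - [[18,320,0],[0,0,0],0.4]
    - [[18,348,0],[0,0,0],0.4]

```text
time_s: 20.85
tool_pos: [0.5837, -0.0727, 0.136]
eef_rot: [[0.99, 0.138, -0.0], [0.138, -0.99, 0.0], [-0.0, -0.0, -1.0]]
force: [0.5, 0.9, -1.9]
grip_width: 0.049
grasp_force: 42.4
```

Run:
```python
from h import *
go(*cell(-1,-1),.0235,8)
```

```text
shift mm [1.2, -2.5, 112.5] rot [-0.01, 0.01, -0.09] | at [ 0.5837 -0.0727  0.136 ] w 0.049 t 20.9
```

Request:
play_rows:
  targets:
    - [[0,-1,0],[0,0,0],0.4]
    - [[0,-1,35],[0,0,0],0.4]
    - [[0,-1,65],[0,0,0],0.4]
    - [[0,-1,90],[0,0,0],0.4]
    - [[0,-1,102],[0,0,0],0.4]
    - [[0,-1,108],[0,0,0],0.4]
    - [[0,-1,111],[0,0,0],0.4]
    - [[0,-1,112],[0,0,0],0.4]

```text
time_s: 21.65
tool_pos: [0.584, -0.0688, 0.0245]
eef_rot: [[0.99, 0.14, 0.001], [0.14, -0.99, -0.0], [0.001, 0.0, -1.0]]
force: [0.3, 0.5, -1.1]
grip_width: 0.049
grasp_force: 42.4
```

Run:
```python
from h import *
go(*cell(-1,-1),.0235,8);print(robot.get_state()['force'])
```

```text
shift mm [0.4, 1.3, 1.0] rot [0.02, -0.07, 0.04] | at [ 0.584  -0.0688  0.0245] w 0.049 t 21.6
[ 0.34880528  0.51464752 -1.08302522]
```

Request:
play_rows:
  targets:
    - [[0,1,1],[0,0,0],0.4]
    - [[0,1,2],[0,0,0],0.4]
    - [[0,1,2],[0,0,0],0.6]
    - [[0,1,2],[0,0,0],0.75]
    - [[0,1,2],[0,0,0],0.85]
    - [[0,1,2],[0,0,0],0.85]
    - [[0,1,-20],[0,0,0],0.85]
    - [[0,1,-60],[0,0,0],0.85]

```text
time_s: 22.45
tool_pos: [0.5821, -0.0695, 0.0821]
eef_rot: [[0.99, 0.139, -0.006], [0.139, -0.99, 0.002], [-0.005, -0.003, -1.0]]
force: [0.7, -0.1, 0.1]
grip_width: 0.0726
grasp_force: 0.0
```

Request:
play_rows:
  targets:
    - [[0,0,-45],[0,0,0],0.85]
    - [[0,-40,-90],[0,0,4],0.85]
    - [[0,-88,-120],[0,0,11],0.85]
    - [[0,-136,-120],[0,0,19],0.85]
    - [[0,-184,-120],[0,0,26],0.85]
    - [[0,-232,-120],[0,0,33],0.85]
    - [[0,-280,-120],[0,0,33],0.85]
    - [[0,-300,-120],[0,0,33],0.85]

```text
time_s: 23.25
tool_pos: [0.5407, 0.2305, 0.2039]
eef_rot: [[0.908, -0.42, -0.0], [-0.42, -0.908, 0.001], [-0.0, -0.001, -1.0]]
force: [-0.4, -0.3, -0.4]
grip_width: 0.0726
grasp_force: 0.0
```

Run:
```python
from h import *
go(.6416,.2758,.2,-25);print(robot.get_state()['q'].round(2))
```

```text
shift mm [72.6, -83.5, 3.9] rot [-0.04, 0.03, 0.17] | at [0.5407 0.2305 0.2039] w 0.0726 t 23.2
[0.2  0.45 1.29 0.   1.4  2.21]
```

Request:
play_rows:
  targets:
    - [[30,-35,4],[0,0,0],0.9]
    - [[60,-70,4],[0,0,0],0.9]
    - [[72.5,-83.5,4],[0,0,0],0.9]
    - [[72.5,-83.5,4],[0,0,0],0.9]
    - [[72.5,-83.5,4],[0,0,0],0.9]
    - [[72.5,-83.5,30],[0,0,0],0.9]
    - [[72.5,-83.5,70],[0,0,0],0.9]
    - [[72.5,-83.5,90],[0,0,0],0.9]

```text
time_s: 24.05
tool_pos: [0.6408, 0.2716, 0.1112]
eef_rot: [[0.906, -0.422, -0.004], [-0.422, -0.906, -0.001], [-0.003, 0.002, -1.0]]
force: [0.3, -0.2, -0.3]
grip_width: 0.0772
grasp_force: 0.0
```

Run:
```python
from h import *
d=grab('wrist');tops(d,.6416,.2758);tops(d,.603,.3597,.04)
s=robot.get_state();print(s['tool_pos']);go(.6416,.2758,.016,-25)
```

```text
top [0.6416 0.2759] 0.0257 [0.6427 0.2753 0.0848] 3788
top [0.6021 0.3577] 0.0256 [0.5992 0.3505 0.0845] 1787
[0.6399311  0.27135838 0.1085342 ]
shift mm [0.2, -5.2, 92.5] rot [0.27, 0.36, 0.02] | at [0.6399 0.2714 0.1085] w 0.0769 t 24.1
```

Request:
play_rows:
  targets:
    - [[0,-4,10],[0,0,0],0.9]
    - [[0,-4,45],[0,0,0],0.9]
    - [[0,-4,75],[0,0,0],0.9]
    - [[0,-4,90],[0,0,0],0.9]
    - [[0,-4,92],[0,0,0],0.9]
    - [[0,-4,92],[0,0,0],0.7]
    - [[0,-4,92],[0,0,0],0.5]
    - [[0,-4,92],[0,0,0],0.4]

```text
time_s: 24.9
tool_pos: [0.6456, 0.276, 0.0242]
eef_rot: [[0.906, -0.422, 0.003], [-0.422, -0.906, 0.001], [0.003, -0.002, -1.0]]
force: [-1.8, -1.9, 6.7]
grip_width: 0.0492
grasp_force: 40.7
```

Request:
play_rows:
  targets:
    - [[0,0,0],[0,0,0],0.4]
    - [[0,0,0],[0,0,0],0.4]
    - [[0,0,0],[0,0,0],0.4]
    - [[0,0,0],[0,0,0],0.4]
    - [[0,0,-10],[0,0,0],0.4]
    - [[0,0,-45],[0,0,0],0.4]
    - [[0,0,-90],[0,0,0],0.4]
    - [[0,0,-125],[0,0,0],0.4]

```text
time_s: 25.7
tool_pos: [0.6447, 0.2761, 0.1505]
eef_rot: [[0.907, -0.422, 0.003], [-0.422, -0.907, 0.001], [0.002, -0.002, -1.0]]
force: [1.1, 0.5, -0.9]
grip_width: 0.0493
grasp_force: 41.7
```

Run:
```python
from h import *
go(*cell(1,0),.135,8)
```

```text
shift mm [113.8, 234.1, 15.2] rot [-0.09, -0.14, -32.97] | at [0.6447 0.2761 0.1505] w 0.0493 t 25.7
```

Request:
play_rows:
  targets:
    - [[15,35,0],[0,0,-5],0.4]
    - [[32,75,0],[0,0,-10],0.4]
    - [[50,115,0],[0,0,-16],0.4]
    - [[68,155,0],[0,0,-22],0.4]
    - [[85,190,0],[0,0,-28],0.4]
    - [[105,220,0],[0,0,-33],0.4]
    - [[117,234,0],[0,0,-33],0.4]
    - [[117,234,0],[0,0,-33],0.4]

```text
time_s: 26.5
tool_pos: [0.6523, 0.0123, 0.1471]
eef_rot: [[0.991, 0.135, 0.001], [0.135, -0.991, 0.0], [0.001, -0.0, -1.0]]
force: [0.1, -0.0, -0.5]
grip_width: 0.0491
grasp_force: 41.8
```

Run:
```python
from h import *
c=cell(1,0);go(c[0]+.0033,c[1]+.0005,.031,8)
```

```text
shift mm [0.6, -4.0, 116.1] rot [-0.0, -0.03, -0.24] | at [0.6523 0.0123 0.1471] w 0.0491 t 26.5
```

Request:
play_rows:
  targets:
    - [[0,-1,0],[0,0,0],0.4]
    - [[0,-1,35],[0,0,0],0.4]
    - [[0,-1,65],[0,0,0],0.4]
    - [[0,-1,90],[0,0,0],0.4]
    - [[0,-1,104],[0,0,0],0.4]
    - [[0,-1,111],[0,0,0],0.4]
    - [[0,-1,114],[0,0,0],0.4]
    - [[0,-1,115],[0,0,0],0.4]

```text
time_s: 27.3
tool_pos: [0.6521, 0.0156, 0.0326]
eef_rot: [[0.99, 0.14, 0.001], [0.14, -0.99, 0.0], [0.001, 0.0, -1.0]]
force: [-0.7, -0.4, -1.3]
grip_width: 0.0491
grasp_force: 41.9
```

Run:
```python
from h import *
c=cell(1,0);go(c[0]+.0033,c[1]+.0005,.0302,8);print(robot.get_state()['force'])
```

```text
shift mm [0.4, -0.7, 2.4] rot [0.0, -0.07, 0.04] | at [0.6521 0.0156 0.0326] w 0.0491 t 27.3
[-0.69164402 -0.44003392 -1.26832491]
```

Request:
play_rows:
  targets:
    - [[0,0,1.5],[0,0,0],0.4]
    - [[0,0,3],[0,0,0],0.4]
    - [[0,0,3],[0,0,0],0.6]
    - [[0,0,3],[0,0,0],0.75]
    - [[0,0,3],[0,0,0],0.85]
    - [[0,0,3],[0,0,0],0.85]
    - [[0,0,-20],[0,0,0],0.85]
    - [[0,0,-60],[0,0,0],0.85]

```text
time_s: 28.1
tool_pos: [0.65, 0.0156, 0.0898]
eef_rot: [[0.99, 0.14, -0.006], [0.14, -0.99, 0.001], [-0.006, -0.002, -1.0]]
force: [0.2, 0.6, -0.2]
grip_width: 0.0725
grasp_force: 0.0
```

Request:
play_rows:
  targets:
    - [[0,0,-45],[0,0,0],0.9]
    - [[-25,-20,-90],[0,0,0],0.9]
    - [[-60,-50,-110],[0,0,0],0.9]
    - [[-95,-80,-110],[0,0,0],0.9]
    - [[-130,-110,-110],[0,0,0],0.9]
    - [[-165,-140,-110],[0,0,0],0.9]
    - [[-200,-170,-110],[0,0,0],0.9]
    - [[-215,-180,-110],[0,0,0],0.9]

```text
time_s: 28.9
tool_pos: [0.4107, 0.1652, 0.2021]
eef_rot: [[0.99, 0.142, -0.0], [0.142, -0.99, 0.001], [-0.0, -0.001, -1.0]]
force: [1.5, 0.7, 0.3]
grip_width: 0.0769
grasp_force: 0.0
```

```bash
cat >> h.py <<'E'
def tumbler(d):
    # glass: rim height unseen by depth; find from silhouette: rim hull at z=.085 via rays
    hsv=cv2.cvtColor(d['color'],cv2.COLOR_BGR2HSV);H,S,V=[hsv[...,i].astype(int) for i in range(3)]
    g=((H>45)&(H<85)&(S>80)&(V>15)).astype(np.uint8)
    n,l,st,_=cv2.connectedComponentsWithStats(g);i=1+np.argmax(st[1:,4]);print(st[i])
    p=cloud(d);q=p[l==i];q=q[~np.isnan(q[:,0])];print('z pct',np.percentile(q[:,2],[2,20,50,80,98]).round(3))
    r=q[(q[:,2]>.079)&(q[:,2]<.092)]
    if len(r)>10: c,rad=cv2.minEnclosingCircle(r[:,:2].astype(np.float32));print('rim',np.round(c,4),rad,len(r))
    r=q[(q[:,2]>.01)&(q[:,2]<.08)]; c,rad=cv2.minEnclosingCircle(q[:,:2].astype(np.float32));print('all',np.round(c,4),rad)
    r=q[(q[:,2]>.005)&(q[:,2]<.03)]
    if len(r)>10: c,rad=cv2.minEnclosingCircle(r[:,:2].astype(np.float32));print('base',np.round(c,4),rad,len(r))
E
python3 - <<'E'
from h import *
d=grab('wrist');tumbler(d);np.savez('w11.npz',**d);cv2.imwrite('pics/w11.png',d['color']);go(.4,.23,.2,8)
E
```

```text
[ 216  150   60   57 2512]
z pct [0.018 0.022 0.047 0.077 0.086]
rim [0.4085 0.2416] 0.025955459102988243 454
all [0.409  0.2505] 0.03506140038371086
base [0.4091 0.2406] 0.02513565681874752 912
shift mm [-0.7, -65.2, 2.3] rot [-0.05, 0.02, 0.19] | at [0.41   0.1655 0.2022] w 0.0771 t 28.9
```

Request:
play_rows:
  targets:
    - [[5,-40,0],[0,0,0],0.95]
    - [[9,-76,0],[0,0,0],0.95]
    - [[9,-76,0],[0,0,0],0.95]
    - [[9,-76,0],[0,0,0],0.95]
    - [[9,-76,25],[0,0,0],0.95]
    - [[9,-76,60],[0,0,0],0.95]
    - [[9,-76,90],[0,0,0],0.95]
    - [[9,-76,90],[0,0,0],0.95]

```text
time_s: 29.75
tool_pos: [0.4103, 0.2384, 0.109]
eef_rot: [[0.99, 0.138, -0.007], [0.138, -0.99, -0.002], [-0.007, 0.001, -1.0]]
force: [0.3, 0.5, 1.3]
grip_width: 0.0816
grasp_force: 0.0
```

Run:
```python
from h import *
d=grab('wrist');tumbler(d);go(.4086,.2414,.018,8)
```

```text
[ 275  169   72   86 4708]
z pct [0.019 0.022 0.05  0.078 0.086]
rim [0.4083 0.2415] 0.02601570077240467 896
all [0.4033 0.2483] 0.03419944643974304
base [0.4093 0.2419] 0.025433151051402092 1610
shift mm [-2.3, -2.8, 93.3] rot [0.01, 0.17, -0.05] | at [0.4116 0.239  0.1113] w 0.0812 t 29.8
```

Request:
play_rows:
  targets:
    - [[-2,-3,10],[0,0,0],0.95]
    - [[-2,-3,45],[0,0,0],0.95]
    - [[-2,-3,75],[0,0,0],0.95]
    - [[-2,-3,90],[0,0,0],0.95]
    - [[-2,-3,93],[0,0,0],0.95]
    - [[-2,-3,93],[0,0,0],0.7]
    - [[-2,-3,93],[0,0,0],0.5]
    - [[-2,-3,93],[0,0,0],0.4]

```text
time_s: 30.6
tool_pos: [0.4105, 0.243, 0.0203]
eef_rot: [[0.99, 0.14, 0.003], [0.14, -0.99, 0.001], [0.003, -0.0, -1.0]]
force: [-0.4, -1.5, 6.8]
grip_width: 0.0513
grasp_force: 40.9
```

Request:
play_rows:
  targets:
    - [[0,0,0],[0,0,0],0.4]
    - [[0,0,0],[0,0,0],0.4]
    - [[0,0,0],[0,0,0],0.4]
    - [[0,0,0],[0,0,0],0.4]
    - [[0,0,-10],[0,0,0],0.4]
    - [[0,0,-45],[0,0,0],0.4]
    - [[0,0,-90],[0,0,0],0.4]
    - [[0,0,-125],[0,0,0],0.4]

```text
time_s: 31.4
tool_pos: [0.4095, 0.2429, 0.1469]
eef_rot: [[0.99, 0.14, 0.002], [0.14, -0.99, 0.001], [0.002, -0.001, -1.0]]
force: [0.8, 0.4, -2.4]
grip_width: 0.051
grasp_force: 42.6
```

Run:
```python
from h import *
go(*cell(-1,1),.14,8)
```

```text
shift mm [129.5, 182.4, 7.0] rot [-0.04, -0.1, 0.03] | at [0.4095 0.2429 0.1469] w 0.051 t 31.4
```

Request:
play_rows:
  targets:
    - [[20,30,0],[0,0,0],0.4]
    - [[45,65,0],[0,0,0],0.4]
    - [[70,100,0],[0,0,0],0.4]
    - [[95,135,0],[0,0,0],0.4]
    - [[118,165,0],[0,0,0],0.4]
    - [[130.5,182,0],[0,0,0],0.4]
    - [[130.5,182,0],[0,0,0],0.4]
    - [[130.5,182,0],[0,0,0],0.4]

```text
time_s: 32.2
tool_pos: [0.5636, 0.081, 0.144]
eef_rot: [[0.99, 0.139, -0.001], [0.139, -0.99, 0.001], [-0.001, -0.001, -1.0]]
force: [-0.5, 0.6, -2.2]
grip_width: 0.051
grasp_force: 42.7
```

Run:
```python
from h import *
c=cell(-1,1);go(c[0]+.001,c[1],.027,8)
```

```text
shift mm [0.5, 0.7, 117.0] rot [-0.04, 0.03, 0.01] | at [0.5636 0.081  0.144 ] w 0.051 t 32.2
```

Request:
play_rows:
  targets:
    - [[0.5,0.5,0],[0,0,0],0.4]
    - [[0.5,0.5,35],[0,0,0],0.4]
    - [[0.5,0.5,65],[0,0,0],0.4]
    - [[0.5,0.5,90],[0,0,0],0.4]
    - [[0.5,0.5,104],[0,0,0],0.4]
    - [[0.5,0.5,112],[0,0,0],0.4]
    - [[0.5,0.5,116],[0,0,0],0.4]
    - [[0.5,0.5,117],[0,0,0],0.4]

```text
time_s: 33.0
tool_pos: [0.565, 0.0805, 0.0273]
eef_rot: [[0.99, 0.14, 0.001], [0.14, -0.99, 0.0], [0.001, -0.0, -1.0]]
force: [-0.4, 0.1, -1.1]
grip_width: 0.0513
grasp_force: 42.7
```

Run:
```python
from h import *
c=cell(-1,1);go(c[0]+.001,c[1],.0265,8);print(robot.get_state()['force'])
```

```text
shift mm [-0.8, 0.0, 0.8] rot [-0.01, -0.05, 0.04] | at [0.565  0.0805 0.0273] w 0.0513 t 33.0
[-0.38943621  0.09853513 -1.06418007]
```

Request:
play_rows:
  targets:
    - [[0,0,1],[0,0,0],0.4]
    - [[0,0,2],[0,0,0],0.4]
    - [[0,0,2],[0,0,0],0.6]
    - [[0,0,2],[0,0,0],0.75]
    - [[0,0,2],[0,0,0],0.85]
    - [[0,0,2],[0,0,0],0.85]
    - [[0,0,-20],[0,0,0],0.85]
    - [[0,0,-60],[0,0,0],0.85]

```text
time_s: 33.8
tool_pos: [0.563, 0.0804, 0.0852]
eef_rot: [[0.99, 0.14, -0.006], [0.14, -0.99, 0.001], [-0.006, -0.001, -1.0]]
force: [1.1, -0.3, 1.1]
grip_width: 0.0725
grasp_force: 0.0
```

Request:
play_rows:
  targets:
    - [[0,0,-45],[0,0,0],0.95]
    - [[8,-25,-90],[0,0,5],0.95]
    - [[20,-70,-110],[0,0,12],0.95]
    - [[35,-115,-110],[0,0,19],0.95]
    - [[50,-160,-110],[0,0,27],0.95]
    - [[62,-205,-110],[0,0,28],0.95]
    - [[74,-250,-110],[0,0,28],0.95]
    - [[76,-269,-110],[0,0,28],0.95]

```text
time_s: 34.6
tool_pos: [0.6016, 0.3611, 0.1958]
eef_rot: [[0.941, -0.339, -0.001], [-0.339, -0.941, 0.001], [-0.001, -0.0, -1.0]]
force: [-0.3, -0.2, 0.2]
grip_width: 0.081
grasp_force: 0.0
```

Run:
```python
from h import *
d=grab('wrist');tops(d,.6025,.3585);go(.6025,.3585,.11,-20)
```

```text
top [0.6032 0.3597] 0.0256 [0.604  0.3597 0.0849] 2007
shift mm [2.8, 3.2, 85.6] rot [-0.03, 0.09, 0.28] | at [0.601  0.3624 0.1956] w 0.0813 t 34.6
```

Request:
play_rows:
  targets:
    - [[2,2,40],[0,0,0],0.95]
    - [[2,2,80],[0,0,0],0.95]
    - [[2,2,120],[0,0,0],0.95]
    - [[2,2,150],[0,0,0],0.95]
    - [[2,2,170],[0,0,0],0.95]
    - [[2,2,177],[0,0,0],0.95]
    - [[2,2,177],[0,0,0],0.7]
    - [[2,2,177],[0,0,0],0.5]

```text
time_s: 35.45
tool_pos: [0.6043, 0.355, 0.0213]
eef_rot: [[0.94, -0.342, 0.002], [-0.342, -0.94, 0.001], [0.001, -0.002, -1.0]]
force: [0.4, 0.8, 1.7]
grip_width: 0.0541
grasp_force: 0.8
```

Request:
play_rows:
  targets:
    - [[0,0,0],[0,0,0],0.4]
    - [[0,0,0],[0,0,0],0.4]
    - [[0,0,0],[0,0,0],0.4]
    - [[0,0,0],[0,0,0],0.4]
    - [[0,0,-10],[0,0,0],0.4]
    - [[0,0,-45],[0,0,0],0.4]
    - [[0,0,-90],[0,0,0],0.4]
    - [[0,0,-125],[0,0,0],0.4]

```text
time_s: 36.25
tool_pos: [0.6036, 0.3547, 0.148]
eef_rot: [[0.94, -0.342, 0.001], [-0.342, -0.94, 0.001], [0.001, -0.001, -1.0]]
force: [1.0, 1.0, -0.5]
grip_width: 0.0493
grasp_force: 41.6
```

Run:
```python
from h import *
go(*cell(1,1),.145,-37)
```

```text
shift mm [122.8, 235.9, 2.8] rot [-0.08, -0.05, 17.03] | at [0.6036 0.3547 0.148 ] w 0.0493 t 36.2
```

Request:
play_rows:
  targets:
    - [[18,35,0],[0,0,3],0.4]
    - [[36,75,0],[0,0,6],0.4]
    - [[58,115,0],[0,0,9],0.4]
    - [[80,155,0],[0,0,12],0.4]
    - [[100,190,0],[0,0,15],0.4]
    - [[118,225,0],[0,0,17],0.4]
    - [[123,236,0],[0,0,17],0.4]
    - [[123,236,0],[0,0,17],0.4]

```text
time_s: 37.05
tool_pos: [0.6386, 0.0894, 0.145]
eef_rot: [[0.798, -0.603, -0.0], [-0.603, -0.798, 0.0], [-0.0, 0.0, -1.0]]
force: [0.6, 0.5, -1.0]
grip_width: 0.0494
grasp_force: 41.8
```

Run:
```python
from h import *
c=cell(1,1);go(*c,.029,-37)
```

```text
shift mm [-1.1, -1.3, 116.0] rot [0.01, 0.02, -0.09] | at [0.6386 0.0894 0.145 ] w 0.0494 t 37.0
```

Request:
play_rows:
  targets:
    - [[0,0,0],[0,0,0],0.4]
    - [[0,0,35],[0,0,0],0.4]
    - [[0,0,65],[0,0,0],0.4]
    - [[0,0,90],[0,0,0],0.4]
    - [[0,0,104],[0,0,0],0.4]
    - [[0,0,112],[0,0,0],0.4]
    - [[0,0,116],[0,0,0],0.4]
    - [[0,0,117],[0,0,0],0.4]

```text
time_s: 37.85
tool_pos: [0.6389, 0.0913, 0.0283]
eef_rot: [[0.799, -0.601, 0.001], [-0.601, -0.799, 0.0], [0.001, -0.001, -1.0]]
force: [0.8, 0.0, -1.3]
grip_width: 0.0492
grasp_force: 41.9
```

Run:
```python
from h import *
c=cell(1,1);go(*c,.028,-37);print(robot.get_state()['force'])
```

```text
shift mm [-0.3, 0.5, 0.3] rot [-0.04, -0.03, 0.05] | at [0.6389 0.0913 0.0283] w 0.0492 t 37.9
[ 0.77571836  0.03409655 -1.3202675 ]
```

Lower to touch, release to 64 mm, lift, then back off toward open space.

Request:
play_rows:
  targets:
    - [[0,0,1],[0,0,0],0.4]
    - [[0,0,2],[0,0,0],0.4]
    - [[0,0,2],[0,0,0],0.6]
    - [[0,0,2],[0,0,0],0.75]
    - [[0,0,2],[0,0,0],0.8]
    - [[0,0,2],[0,0,0],0.8]
    - [[0,0,-20],[0,0,0],0.8]
    - [[0,0,-60],[0,0,0],0.8]

```text
time_s: 38.65
tool_pos: [0.6368, 0.0909, 0.0857]
eef_rot: [[0.799, -0.602, -0.006], [-0.602, -0.799, 0.001], [-0.005, 0.003, -1.0]]
force: [1.0, -0.2, 0.7]
grip_width: 0.0686
grasp_force: 0.0
```

Request:
play_rows:
  targets:
    - [[0,0,-45],[0,0,0],0.8]
    - [[-20,0,-90],[0,0,-5],0.8]
    - [[-50,0,-130],[0,0,-13],0.8]
    - [[-90,0,-150],[0,0,-21],0.8]
    - [[-125,0,-150],[0,0,-29],0.8]
    - [[-125,0,-150],[0,0,-37],0.8]
    - [[-125,0,-150],[0,0,-40],0.8]
    - [[-125,0,-150],[0,0,-40],0.8]

```text
time_s: 39.45
tool_pos: [0.5385, 0.1662, 0.2379]
eef_rot: [[0.999, 0.053, -0.0], [0.053, -0.999, 0.0], [-0.0, -0.0, -1.0]]
force: [0.2, 0.7, -0.3]
grip_width: 0.0683
grasp_force: 0.0
```

Run:
```python
from h import *
d=grab('wrist');cv2.imwrite('pics/w12.png',d['color']);print(robot.get_state()['tool_pos'])
for k in [(-1,-1),(1,0),(1,1)]:
    c=cell(*k);print(k,c.round(4));p=cloud(d);m=(p[...,2]>.08)&(p[...,2]<.1)&(np.hypot(p[...,0]-c[0],p[...,1]-c[1])<.045);q=p[m]
    cc,r=cv2.minEnclosingCircle(q[:,:2].astype(np.float32)) if len(q) else (0,0);print('  ',np.round(cc,4),round(r,4),np.median(q[:,2]),len(q), np.linalg.lstsq(np.c_[q[:,:2]-cc,np.ones(len(q))],q[:,2],rcond=None)[0][:2].round(3))
print(cell(-1,1));tumbler(d)
m=(p[...,2]>.046)&(p[...,2]<.054)&(abs(p[...,0]-.61)<.12)&(abs(p[...,1]-.01)<.14)&(cv2.cvtColor(d['color'],cv2.COLOR_BGR2HSV)[...,1]>70)&(cv2.cvtColor(d['color'],cv2.COLOR_BGR2HSV)[...,0]<30);print('crate',rect(p[m]))
```

```text
[0.53864802 0.16609151 0.23776689]
(-1, -1) [ 0.5846 -0.0701]
   [ 0.5829 -0.0678] 0.0267 0.09061421902321082 1963 [-0.004 -0.068]
(1, 0) [0.6491 0.0159]
   [0.6491 0.0132] 0.0261 0.09071609111846973 2235 [ 0.012 -0.046]
(1, 1) [0.6384 0.0911]
   [0.639  0.0959] 0.0256 0.09089055040299965 2065 [ 0.008 -0.02 ]
[0.56317061 0.08038755]
[ 361  140   58   49 2172]
z pct [0.021 0.028 0.051 0.082 0.091]
rim [0.5632 0.0793] 0.025830283761024475 508
all [0.5669 0.075 ] 0.031478092074394226
base [0.5667 0.0748] 0.0314064547419548 727
crate (array([0.612 , 0.0113]), array([0.1576, 0.2343]), 8.0)
```

View pics/w12.png

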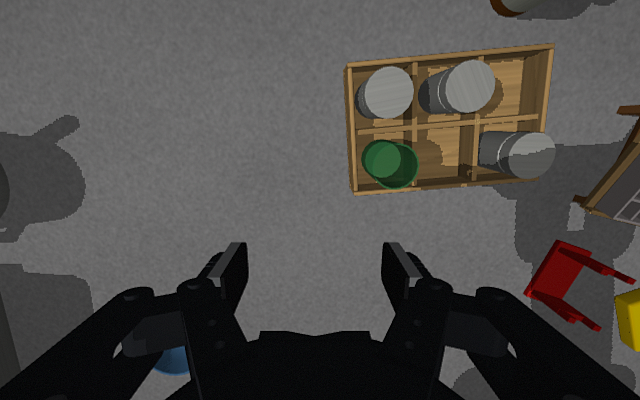

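All four stand in separate cells, with tops at 91 mm, so each is on the floor of its cell. One last numeric check of the spoon and tray, in case the spoon was knocked, then I hand in.

Run:
```python
from h import *
d=grab('top');p=cloud(d);Z=p[...,2];hsv=cv2.cvtColor(d['color'],cv2.COLOR_BGR2HSV);H,S=hsv[...,0].astype(int),hsv[...,1].astype(int)
C=np.array([.5465,-.4075]);a=np.radians(-6);u=np.array([np.cos(a),np.sin(a)]);v=np.array([-u[1],u[0]])
q=np.stack([(p[...,:2]-C)@u,(p[...,:2]-C)@v,Z],-1)
m=(S>80)&(H<20)&(abs(q[...,0])<.14)&(abs(q[...,1])<.04)&(Z>.058)&(Z<.085)
n=m&(abs(q[...,0])>.055);print('spoon',n.sum(),q[n][:,0].min(),q[n][:,0].max(),[np.median(q[m&(abs(q[...,0]-x)<.015)],0).round(4).tolist() for x in(-.085,0,.085)])
M=R(-10.7,15)@np.diag([1,-1,-1.]);q=(p-SO)@M
m=(S<60)&(abs(q[...,0])<.1)&(abs(q[...,1])<.05)&(q[...,2]>.015)&(q[...,2]<.04);print('tray',rect(q[m]),m.sum())
t=dict(np.load('top0.npz'));e=cv2.absdiff(t['color'],d['color']).max(2)
for n,(x,y) in dict(bottle=(282,113),mug=(365,128),sponge=(371,249),bowl=(143,267)).items(): print(n,e[y-12:y+12,x-12:x+12].mean())
s=robot.get_state();print(s['qvel'].round(4).max())
```

```text
spoon 193 -0.10221977102665242 0.10982603425247195 [[-0.0833, -0.0018, 0.067], [0.0006, 0.0005, 0.0689], [0.0853, -0.0006, 0.0691]]
tray (array([-0.0021,  0.0007]), array([0.14  , 0.0561]), 0.2) 240
bottle 2.2413194444444446
mug 2.3055555555555554
sponge 9.178819444444445
bowl 78.95659722222223
0.0026
```

```bash
python3 -c "
from plant import robot
print(robot.job_done())"
```

```text
the job is handed in; nothing more can be done
None
```

I handed the job in at about 40 s of the 208 s. The tray is flat on the drainer against its lip, the three tins and one tumbler each stand on the floor of their own cell, the spoon is centred across both forks, and the bottle, mug, sponge and bowl were never touched. The final check found the bottle and mug unmoved, but the arm hid the bowl from the top camera and the sponge read slightly different. The hand-in call returned no score.

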